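# Clear the cardboard offcuts from the painting table

### The job

Clear up after painting: take the lid off the scrap box beside the table and lay it on the table, push every cardboard offcut off the table's right-hand edge so that it drops into the box, and put the lid back on so that it sits fully home. Two offcuts have a water pot standing on them: stand those two pots on the cork coasters, one on each, keeping them upright. Leave the other things on the table where they are.

Things in the scene. Friction and masses are not known exactly. Their poses are not given: they have to be found in the camera images.
- bin: The scrap box: an open grey plastic box on the top tier of a white trolley, just off the table's right-hand edge. Outside 240 (its x) x 180 (its y) x 130 mm high, walls and floor 5 mm; origin at the centre of its underside, z up. Fixed. Its rim is 50 mm below the table top; its near wall stands 11 to 24 mm away from the table edge.
- table_edge (a point): A point on the table's right-hand edge, at table-top height. The edge is straight and runs along world x through this point (y = -0.23); the table top is the plane z = 0.
- free_spot (a point): A spot on the left of the table, on the table top, that is always clear: the box's lid fits here, centred on this point, turned as it is on the box.
- bin_mouth (a point): Centre of the scrap box's mouth, at rim height (130 mm above the box's origin).
- lid: The box's loose flat grey lid, 250 g, on the box at the start. A plate 246 (x) x 186 (y) x 8 mm; under it a plug 218 x 158 x 10 mm that sits in the mouth with 6 mm play a side. Origin at the centre of the plug's underside, z up: plug 0 to 10 mm, plate 10 to 18 mm. Seated, its origin is 120 mm above the box's origin (10 mm below the rim); on the table it rests on the plug, origin at z = 0.
- lid_handle (a point): Middle of the lid's handle, 34 mm above the lid's origin: a black upright bar on the centre of the plate, 70 mm long (along the lid's x), 14 mm thick, 32 mm high (18 to 50 mm above the lid's origin).
- pot1: A water pot to move: a closed, round, spill-proof pot, 160 g, clear body 58 mm across, green lid 64 mm across that fills the top 26 mm; 94 mm high in all. Starts standing on a cardboard offcut (card1). Origin at the centre of its underside, z up. Nothing spills, but it must stay upright.
- pot2: A water pot to move: a closed, round, spill-proof pot, 160 g, clear body 58 mm across, green lid 64 mm across that fills the top 26 mm; 94 mm high in all. Starts standing on a cardboard offcut (card2). Origin at the centre of its underside, z up. Nothing spills, but it must stay upright.
- coaster1: Round cork coaster (nearer to the robot of the two), 96 mm across, 5 mm thick, fixed on the left of the table; origin at the centre of its underside.
- coaster2: Round cork coaster (farther from the robot of the two), 96 mm across, 5 mm thick, fixed on the left of the table; origin at the centre of its underside.
- card1: Cardboard offcut, a stiff flat rectangle 95 x 90 x 10 mm thick (its x, y, z) with dabs of paint, 40 g, lying flat on the table: too wide for a gripper, it slides easily. Origin at the centre of its underside, z up. Always there; a water pot stands on it.
- card2: Cardboard offcut, a stiff flat rectangle 92 x 92 x 10 mm thick (its x, y, z) with dabs of paint, 40 g, lying flat on the table: too wide for a gripper, it slides easily. Origin at the centre of its underside, z up. Always there; a water pot stands on it.
- card3: Cardboard offcut, a stiff flat rectangle 100 x 90 x 10 mm thick (its x, y, z) with dabs of paint, 40 g, lying flat on the table: too wide for a gripper, it slides easily. Origin at the centre of its underside, z up. May be absent.
- card4: Cardboard offcut, a stiff flat rectangle 90 x 95 x 10 mm thick (its x, y, z) with dabs of paint, 40 g, lying flat on the table: too wide for a gripper, it slides easily. Origin at the centre of its underside, z up. May be absent.
- other_pot: A bystander: a third water pot of the same make, standing on the bare table at the back. Origin at its underside. Leave it.
- paint_set: A bystander: white box of watercolours, 125 x 165 x 16 mm, at the back of the table. Origin at its underside. Leave it.
- eraser: A bystander: eraser 22 x 45 x 13 mm, lying close to the robot. Origin at its underside. Leave it.
Not all that is in view belongs to the job. Leave any blue or purple look-alike of the pot2 alone.

How it is judged:
On the way, in this order (a step that is already met when the one before it is completed fails the run):
1. the scrap box's lid is off and lies released on the table (height (world z) of lid between -0.01 and 0.03 m and angle between lid's own z axis and vertical below 0.1 rad and linear speed of lid below 0.03 m/s and contact force between lid and the fingers below 0.2 N), for 0.2 s.
2. every offcut is in the scrap box (x of card1 in the frame of bin between -0.115 and 0.115 m and y of card1 in the frame of bin between -0.085 and 0.085 m and z of card1 in the frame of bin between -0.02 and 0.115 m and x of card2 in the frame of bin between -0.115 and 0.115 m and y of card2 in the frame of bin between -0.085 and 0.085 m and z of card2 in the frame of bin between -0.02 and 0.115 m and x of card3 in the frame of bin between -0.115 and 0.115 m and y of card3 in the frame of bin between -0.085 and 0.085 m and z of card3 in the frame of bin between -0.02 and 0.115 m and x of card4 in the frame of bin between -0.115 and 0.115 m and y of card4 in the frame of bin between -0.085 and 0.085 m and z of card4 in the frame of bin between -0.02 and 0.115 m), for 0.2 s.
3. the lid is fully home on the scrap box (z of lid in the frame of bin between 0.112 and 0.125 m and horizontal distance between lid and bin_mouth below 0.012 m and angle between lid's own z axis and vertical below 0.04 rad and angle between the x axis of lid and the x axis of bin, either way round below 0.1 rad), for 0.2 s.
At the end, for the whole second after the job is handed in: Every offcut is in the scrap box; the lid sits on it square and level, plug in the mouth (within 5 mm of full depth); the two water pots stand upright, one on each coaster, centred within 20 mm; the other pot, paint set and eraser have not moved 40 mm (all of step 2 and all of step 3 and angle between each of pot1, pot2's own z axis and vertical below 0.06 rad and height (world z) of each of pot1, pot2 below 0.015 m and linear speed of each of pot1, pot2 below 0.05 m/s and ((horizontal distance between pot1 and coaster1 below 0.02 m and horizontal distance between pot2 and coaster2 below 0.02 m) or (horizontal distance between pot1 and coaster2 below 0.02 m and horizontal distance between pot2 and coaster1 below 0.02 m)) and linear speed of lid below 0.03 m/s); the robot touches nothing.
It fails at once if a water pot is tipped over (angle between any of pot1, pot2's own z axis and vertical above 0.6 rad).
It fails at once if the other pot is pushed away from its place (40 mm) (distance of other_pot from where it was at the start of the episode above 0.04 m).
It fails at once if the paint set is pushed away from its place (40 mm) (distance of paint_set from where it was at the start of the episode above 0.04 m).
It fails at once if the eraser is pushed away from its place (40 mm) (distance of eraser from where it was at the start of the episode above 0.04 m).
Of card3, card4 only 1 to 2 are there at a start; the rules pass over those that are not, and their reading is None.
At some moment in a run one of card3, card4 may be knocked a few centimetres aside while the robot is not near it.
It also fails if it takes over 192 s, if anything falls off the work surface, if the arm or the gripper's body presses on something with over 40 N, if the wrist force passes 120 N, or if a joint passes its speed limit or range.

### The arm

A 7-joint arm with a two-finger parallel gripper is mounted at the origin on the work surface. World frame = base frame: x ahead of the robot, y to its left, z up, the work surface at z = 0. Lengths are in m, angles in rad, forces in N, time in s.
With the tool pointing down it reaches from about 0.4 to 0.85 m from the base axis. Payload 10.4 kg.
Tool frame: the origin (TCP) lies on the centre line of the jaws, within the pads' length; the fingertips stand 17 mm ahead of it and the grasp point (between the pads) lies 2 mm behind it; z points along the fingers, y is the line along which they close (so a half turn about z gives the same grasp; the last joint's range is limited). The gripper opens to 85 mm and grips with 20 to 120 N. Pads are 22 mm wide; open, the fingers measure 114 mm over their backs; the gripper's body (76 mm by 85 mm) begins 54 mm behind the grasp point. The pads swing forward as they close: fully open they stand 13 mm farther back than shut.
Start: joints at [1.222, 0.332, -0.065, 1.46, 0.022, 1.35, -0.088], TCP at [0.2, -0.592, 0.248] pointing down, gripper open.
Joint ranges: [-2.6, 2.6], [-0.5, 2.12], [-1.47, 1.34], [0.16, 2.42], [-1.27, 4.41], [0.06, 2.06], [-2.6, 2.6]. Speed limits (rad/s): [2.22, 2.22, 2.79, 2.79, 3.14, 3.14, 3.14].

### API

Orientations are given as a unit quaternion [x, y, z, w].
In Python, from workcell import get_obs, optics, job gives the robot as it stands. The module is installed in compiled form; this text tells all that it offers.
- The arm moves only by the tool send_rows, never from a script. Its argument "plan" is a list that holds one entry, the list of rows, each a list of 7 numbers: the turn, a rotation vector about the tool's x, y, z in units of 1.5 rad (1.0 is 1.5 rad), then the shift along the tool's x, y, z in units of 20 cm (1.0 is 20 cm), then the opening, from 0 (shut) to 1 (fully open). A call has 1 to 20 rows; each row shifts and turns the commanded pose from where the row before left it, along the tool's axes as they then stand; what a row does not reach is not made up. A row lasts 1/12 s, in which the tool goes at most 41.7 mm and 7.16 degrees, less where a joint would pass 70% of its speed; a pose out of reach is approached as far as the arm can. A call with a number of a shift or a turn outside -1 to 1 is refused whole. A call with a gripper value outside its range is refused whole. The fingers move at their own pace and stop on an object; "squeeze" is the grip in N (left out, the last holds). Time passes only in rows, so rows that do not move let the fingers close. It gives the time, the measured TCP pose, the force, the opening and the grip force at its end, in the units of the state.
- get_obs(): the state, without advancing time (a new reading comes with each control period).
- optics.camera(name): name is "scene" or "top" or "wrist"; returns the picture (480x640x3 uint8, red, green, blue); there is no depth.
- optics.get_calibration(name): a dict with "intrinsics" (3x3 intrinsics, pixels), "distortion" ([k1, k2, p1, p2, k3] as OpenCV has them; the pictures are not rectified), "world_from_camera" (4x4, takes a point from camera to world coordinates); the wrist camera has in their place "T_tool_cam" (4x4, takes a point from camera to tool coordinates, whose origin is the TCP and whose axes are the flange's). Camera axes: x right, y up, looking along -z (the intrinsics and any distortion apply to the point x, -y, -z); pixel columns grow to the right and rows downward; lengths in m; the calibration is good to about 2 mm. A picture is of the moment at which its call begins: read the wrist's pose just before it. get_calibration takes no time and is no camera call.
- job.hand_in(): hands the job in; it is judged then, once.
The state is a dict: "clock": time; "joint_pos": joint angles; "joint_velocities": joint speeds; "tau": joint torques, N m; "position": TCP position; "ee_rot": TCP orientation; "ft_force": force on the tool from outside, world axes, zero at the start; "torque": the same for the moment, N m; "grip_width": opening from 0.0 (shut) to 1.0 (fully open); "grasp_force": force on a finger pad.
Only numpy, scipy, OpenCV 4.12 (cv2) and the standard library are available. Lean on these libraries where they do the work, as an engineer would, in place of code of your own. Each camera call takes 0.05 s, during which the arm holds its last target. There are 200 camera calls.

## Working session

There is one attempt and no reset: what is moved stays moved. The work goes in short steps, Python scripts to look and compute and a tool call to move; the robot and the scene stay as the last step left them, time stands still between calls to the robot, and variables do not carry over. Pictures are saved under pics/ and viewed, at most 14 in all, crops included, and the job is handed in when it is done.

Besides the shell and the picture viewer there is one more tool, called after "Call:" as name(argument=value, ...), one argument or row to a line, values as JSON. send_rows: Moves the arm, as the interface text tells. Its arguments: {"type":"object","properties":{"plan":{"type":"array"},"squeeze":{"type":"number"}},"required":["plan"]}

```bash
mkdir -p pics; python3 - <<'E'
from workcell import get_obs, optics
import cv2, numpy as np
o=get_obs(); print({k:np.round(v,3).tolist() for k,v in o.items()})
for n in ["scene","top","wrist"]:
    im=optics.camera(n); cv2.imwrite(f"pics/{n}0.png",im[:,:,::-1]); 
    c=optics.get_calibration(n); print(n,{k:np.round(v,4).tolist() for k,v in c.items()})
E
```

```text
{'clock': 0.0, 'joint_pos': [1.222, 0.333, -0.065, 1.461, 0.022, 1.35, -0.089], 'joint_velocities': [-0.001, -0.002, 0.002, -0.001, 0.0, 0.001, 0.001], 'tau': [0.0, -62.545, 0.049, -39.16, 0.016, 0.01, 0.0], 'position': [0.2, -0.592, 0.247], 'ee_rot': [0.987, 0.162, -0.0, -0.001], 'ft_force': [-0.29, -0.03, -0.368], 'torque': [0.019, 0.052, -0.033], 'grasp_force': 0.0, 'grip_width': 0.999}
scene {'intrinsics': [[572.0314, 0.0, 319.0501], [0.0, 572.0314, 244.2409], [0.0, 0.0, 1.0]], 'distortion': [0.0614, 0.0, 0.0, 0.0, 0.0], 'world_from_camera': [[0.2314, -0.8257, 0.5145, 1.0665], [0.9729, 0.1956, -0.1236, -0.1044], [0.0014, 0.5291, 0.8486, 0.8786], [0.0, 0.0, 0.0, 1.0]]}
top {'intrinsics': [[476.3756, 0.0, 318.8837], [0.0, 476.3756, 242.0706], [0.0, 0.0, 1.0]], 'distortion': [-0.0334, 0.0, 0.0, 0.0, 0.0], 'world_from_camera': [[0.0221, 0.9808, -0.1938, 0.3526], [-0.9998, 0.0219, -0.0034, 0.0556], [0.0009, 0.1938, 0.981, 0.8235], [0.0, 0.0, 0.0, 1.0]]}
wrist {'intrinsics': [[345.7808, 0.0, 315.7634], [0.0, 345.7808, 236.5273], [0.0, 0.0, 1.0]], 'distortion': [-0.03, 0.0, 0.0, 0.0, 0.0], 'T_tool_cam': [[0.0008, 0.9657, 0.2598, 0.0662], [1.0, -0.0006, -0.0007, -0.0004], [-0.0005, 0.2598, -0.9657, -0.126], [0.0, 0.0, 0.0, 1.0]]}
```

View pics/top0.png

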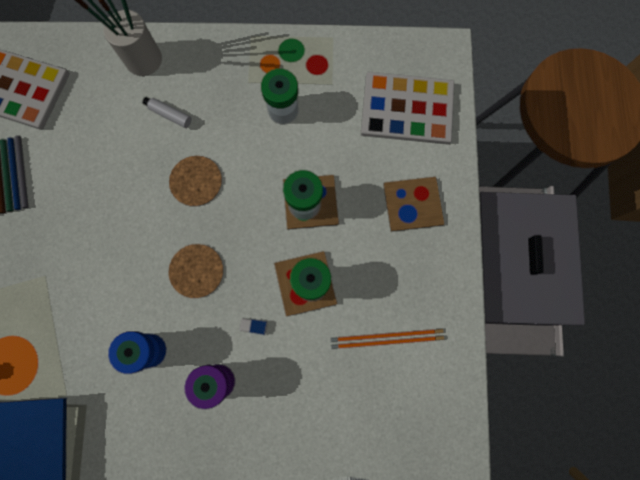

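View pics/scene0.png

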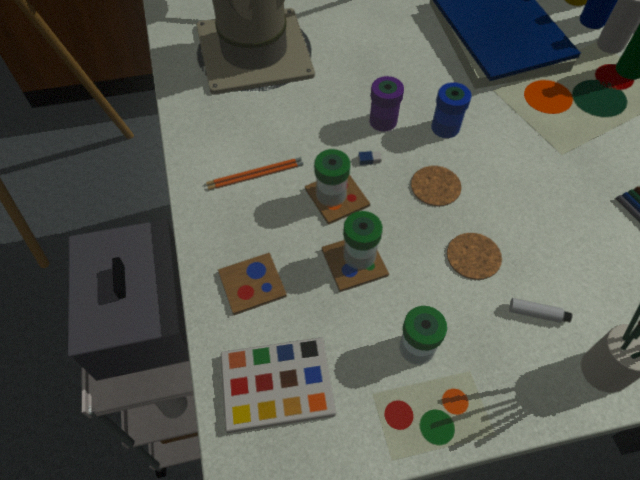

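The top view shows the lid at about (535,257) with its handle at (537,254). The green pots on cards are at (303,190) and (310,278), a bare card is at (414,203) and the coasters are at (196,181) and (196,270). The scene view agrees, and there are only three cards.

```bash
cat > h.py <<'E'
from workcell import get_obs, optics
import cv2, numpy as np
from scipy.spatial.transform import Rotation as R
def pose(name):
    c=optics.get_calibration(name)
    if name!="wrist": return c,np.array(c["world_from_camera"])
    o=get_obs(); T=np.eye(4); T[:3,:3]=R.from_quat(o["ee_rot"]).as_matrix(); T[:3,3]=o["position"]
    return c,T@np.array(c["T_tool_cam"])
def grab(name,save=None):
    c,T=pose(name); im=optics.camera(name)
    if save: cv2.imwrite("pics/"+save,im[:,:,::-1])
    return im,c,T
def cast(px,c,T,z):
    p=cv2.undistortPoints(np.array(px,float).reshape(-1,1,2),np.array(c["intrinsics"],float),np.array(c["distortion"],float))[:,0]
    d=np.c_[p[:,0],-p[:,1],-np.ones(len(p))]@T[:3,:3].T
    s=(z-T[2,3])/d[:,2]
    return T[:3,3]+d*s[:,None]
def project(P,c,T):
    q=(np.atleast_2d(P)-T[:3,3])@T[:3,:3]
    return cv2.projectPoints(q*[1,-1,-1],np.zeros(3),np.zeros(3),np.array(c["intrinsics"],float),np.array(c["distortion"],float))[0][:,0]
def blobs(im,lo,hi,amin=150):
    m=cv2.inRange(cv2.cvtColor(im,cv2.COLOR_RGB2HSV),np.array(lo),np.array(hi))
    m=cv2.morphologyEx(m,cv2.MORPH_CLOSE,np.ones((5,5)))
    cs,_=cv2.findContours(m,cv2.RETR_EXTERNAL,cv2.CHAIN_APPROX_NONE)
    return [k for k in cs if cv2.contourArea(k)>amin]
def yaw():
    x=R.from_quat(get_obs()["ee_rot"]).as_matrix()[:,0]; return np.arctan2(x[1],x[0])
E
python3 - <<'E'
from h import *
np.set_printoptions(precision=4,suppress=True)
im,c,T=grab("top")
print("green")
for k in blobs(im,(55,120,40),(85,255,255)):
    (x,y),r=cv2.minEnclosingCircle(k); print((x,y,r),cast([[x,y]],c,T,.104)[0])
print("brown")
for k in blobs(im,(5,80,60),(20,255,255),600):
    r=cv2.minAreaRect(k); (x,y),rr=cv2.minEnclosingCircle(k); print(r,rr,cast([r[0]],c,T,.005)[0],cast(cv2.boxPoints(r),c,T,.01)[:,:2].tolist())
g=cv2.cvtColor(im,cv2.COLOR_RGB2GRAY); roi=g[180:340,490:600]
k=[k for k in cv2.findContours((roi<45).astype(np.uint8),cv2.RETR_LIST,cv2.CHAIN_APPROX_NONE)[0] if 150<cv2.contourArea(k)<2000]
for q in k: r=cv2.minAreaRect(q+np.array([490,180])); print("handle",r,cast([r[0]],c,T,-.02)[0])
print("lidcorners",cast([[484,192],[577,195],[583,323],[487,325]],c,T,-.042))
print(g[250,475:600].tolist())
E
```

```text
green
(204.93136596679688, 387.13726806640625, 11.552384376525879) [0.2754 0.2196 0.104 ]
(127.97468566894531, 352.0379638671875, 11.358556747436523) [0.3223 0.3373 0.104 ]
(310.20269775390625, 278.58782958984375, 20.427820205688477) [0.438  0.0701 0.104 ]
(302.5514831542969, 190.1812744140625, 19.893009185791016) [0.5774 0.0857 0.104 ]
(279.5, 87.90540313720703, 19.22675895690918) [0.7527 0.1289 0.104 ]
(291.0, 50.0, 12.369417190551758) [0.8231 0.1123 0.104 ]
brown
((19.0, 365.0), (60.0, 38.0), 90.0) 31.02008056640625 [0.2911 0.5608 0.005 ] [[0.33996780544599997, 0.5977073767060989], [0.3419954990634158, 0.5314048947207551], [0.24416578501375466, 0.5189770603947621], [0.24184543537076517, 0.5838230355523656]]
((390.0603942871094, 338.2551574707031), (11.283949851989746, 105.90165710449219), 85.42607879638672) 53.02132034301758 [ 0.3515 -0.0653  0.005 ] [[0.3519858617083574, 0.024791094669169893], [0.3695752716099532, -0.15305068783724066], [0.35095843875801885, -0.15410560712115318], [0.333544176085721, 0.023004939263844816]]
((305.2415466308594, 283.2134704589844), (54.490955352783
[... 1512 characters left out ...]
6 -0.02  ]
handle ((521.5, 258.5), (131.0, 63.0), 90.0) [ 0.4972 -0.3076 -0.02  ]
lidcorners [[ 0.6275 -0.2529 -0.042 ]
 [ 0.6262 -0.4322 -0.042 ]
 [ 0.3847 -0.4234 -0.042 ]
 [ 0.3782 -0.2473 -0.042 ]]
[134, 133, 131, 131, 131, 121, 90, 48, 35, 39, 38, 37, 39, 40, 39, 38, 39, 39, 39, 40, 39, 39, 40, 42, 53, 62, 65, 64, 65, 64, 64, 63, 64, 66, 64, 64, 63, 63, 64, 64, 64, 63, 64, 64, 63, 63, 64, 64, 63, 64, 65, 64, 60, 40, 14, 7, 5, 6, 8, 8, 11, 15, 12, 8, 7, 5, 12, 24, 37, 38, 38, 40, 38, 37, 38, 38, 38, 38, 44, 54, 61, 63, 63, 63, 63, 62, 62, 63, 62, 63, 63, 62, 62, 63, 63, 62, 62, 62, 62, 63, 62, 62, 61, 62, 53, 42, 38, 38, 38, 38, 39, 38, 36, 39, 37, 37, 36, 37, 36, 38, 38, 38, 36, 38, 37]
```

Call:
send_rows(
  plan=[
    [[0, 0, 0.072, 0, 0, 0, 0.6], [0, 0, 0.072, 0, 0, 0, 0.6], [0, 0, 0.072, 0, 0, 0, 0.6], [0, 0, 0, 0.126, -0.106, 0.053, 0.6], [0, 0, 0, 0.126, -0.106, 0.053, 0.6], [0, 0, 0, 0.126, -0.106, 0.053, 0.6], [0, 0, 0, 0.126, -0.106, 0.053, 0.6], [0, 0, 0, 0.126, -0.106, 0.053, 0.6], [0, 0, 0, 0.126, -0.106, 0.053, 0.6], [0, 0, 0, 0.126, -0.106, 0.053, 0.6], [0, 0, 0, 0.126, -0.106, 0.053, 0.6], [0, 0, 0, 0.126, -0.106, 0.053, 0.6], [0, 0, 0, 0.126, -0.106, 0.053, 0.6], [0, 0, 0, 0.126, -0.106, 0.053, 0.6], [0, 0, 0, 0.126, -0.106, 0.053, 0.6], [0, 0, 0, 0, 0, 0, 0.6], [0, 0, 0, 0, 0, 0, 0.6], [0, 0, 0, 0, 0, 0, 0.6]],
  ],
)

```text
clock: 1.7
position: [0.5016, -0.3377, 0.121]
ee_rot: [1.0, 0.001, -0.0, 0.0]
ft_force: [-0.7, -0.4, -0.3]
grip_width: 0.597
grasp_force: 0.0
```

```bash
python3 - <<'E'
from h import *
np.set_printoptions(precision=4,suppress=True)
im,c,T=grab("wrist","w1.png"); o=get_obs(); print(np.round(o["position"],4),yaw(),np.round(o["joint_pos"],2))
print(project([.504,-.338,-.01],c,T))
E
```

```text
[ 0.5012 -0.3384  0.1213] 0.0003393194085109894 [ 0.7   0.4  -0.23  1.66  0.1   1.1  -1.12]
[[316.6673 229.5154]]
```

View pics/w1.png

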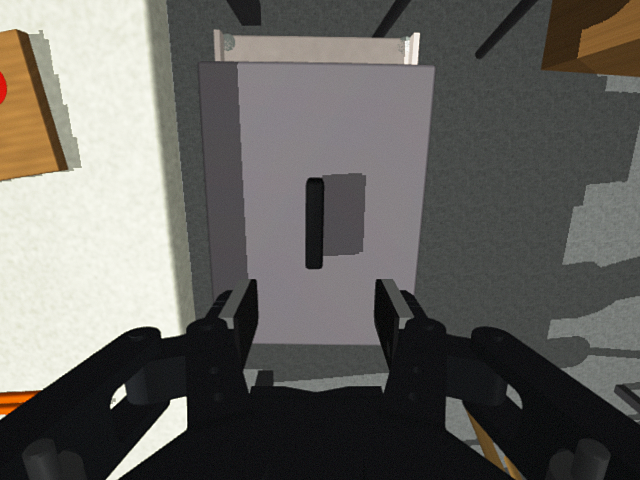

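The wrist view shows the handle at columns 306–324, rows 178–270. The lid plate's corners are at (200,62), (434,66) and about (411,345).

```bash
python3 - <<'E'
from h import *
np.set_printoptions(precision=4,suppress=True)
im=cv2.imread("pics/w1.png"); c,T=pose("wrist")
g=cv2.cvtColor(im,cv2.COLOR_BGR2GRAY); r=g[165:280,290:345]
k=max(cv2.findContours((r<50).astype(np.uint8),cv2.RETR_EXTERNAL,cv2.CHAIN_APPROX_NONE)[0],key=cv2.contourArea)
q=cv2.minAreaRect(k+np.array([290,165])); print(q,cast([q[0]],c,T,-.01),cast(cv2.boxPoints(q),c,T,-.01))
print(cast([[200,62],[434,66],[411,345]],c,T,-.042))
# edges of the plate far side and right side, handle long axis
m=cv2.morphologyEx((cv2.GaussianBlur(g,(5,5),0)>90).astype(np.uint8),cv2.MORPH_OPEN,np.ones((3,3)))
for rng in [range(90,270,30)]:
    for row in rng:
        row_=g[row,380:470].astype(int); x=380+np.argmin(np.diff(row_)); print(row,x,cast([[x,row]],c,T,-.042)[0])
E
```

```text
((314.9999694824219, 222.99996948242188), (17.999996185302734, 89.99998474121094), 0.0) [[ 0.5088 -0.3375 -0.01  ]] [[ 0.4723 -0.3304 -0.01  ]
 [ 0.5428 -0.3309 -0.01  ]
 [ 0.5428 -0.3441 -0.01  ]
 [ 0.4723 -0.3447 -0.01  ]]
[[ 0.6286 -0.2488 -0.042 ]
 [ 0.626  -0.4294 -0.042 ]
 [ 0.3826 -0.429  -0.042 ]]
90 432 [ 0.6086 -0.4292 -0.042 ]
120 429 [ 0.586  -0.4286 -0.042 ]
150 426 [ 0.5626 -0.428  -0.042 ]
180 424 [ 0.5383 -0.4283 -0.042 ]
210 421 [ 0.5129 -0.4278 -0.042 ]
240 419 [ 0.4864 -0.4281 -0.042 ]
```

Call:
send_rows(
  plan=[
    [[0, 0, 0, 0.025, -0.005, 0.1, 0.6], [0, 0, 0, 0, 0, 0.15, 0.6], [0, 0, 0, 0, 0, 0.15, 0.6], [0, 0, 0, 0, 0, 0.15, 0.6], [0, 0, 0, 0, 0, 0.1, 0.6], [0, 0, 0, 0, 0, 0.05, 0.6], [0, 0, 0, 0, 0, 0, 0.6], [0, 0, 0, 0, 0, 0, 0.6], [0, 0, 0, 0, 0, 0, 0], [0, 0, 0, 0, 0, 0, 0], [0, 0, 0, 0, 0, 0, 0], [0, 0, 0, 0, 0, 0, 0], [0, 0, 0, 0, 0, 0, 0], [0, 0, 0, 0, 0, 0, 0], [0, 0, 0, 0, 0, 0, 0], [0, 0, 0, 0, 0, 0, 0]],
  ],
  squeeze=60,
)

```text
clock: 3.08
position: [0.5079, -0.3368, -0.0173]
ee_rot: [1.0, 0.001, 0.001, 0.001]
ft_force: [-2.6, 0.5, 7.8]
grip_width: 0.149
grasp_force: 59.9
```

```bash
python3 - <<'E'
from h import *
c,T=pose("top")
print(cast([[145,98],[190,125],[67,65],[42,127],[22,137],[33,210],[45,277],[65,395]],c,T,0).round(3))
print(project([[.41,.34,0],[.41,.53,0],[.656,.53,0],[.656,.34,0]],c,T))
E
```

```text
[[0.785 0.393 0.   ]
 [0.732 0.303 0.   ]
 [0.853 0.552 0.   ]
 [0.724 0.583 0.   ]
 [0.703 0.618 0.   ]
 [0.563 0.576 0.   ]
 [0.442 0.538 0.   ]
 [0.244 0.478 0.   ]]
[[154.76265324 298.23612124]
 [ 47.06654549 295.4085677 ]
 [ 64.71301134 161.56547529]
 [166.73421822 163.25980867]]
```

Call:
send_rows(
  plan=[
    [[0, 0, 0, 0, 0, -0.05, 0], [0, 0, 0, 0, 0, -0.1, 0], [0, 0, 0, 0, 0, -0.15, 0], [0, 0, 0, 0, 0, -0.18, 0], [0, 0, 0, 0, 0, -0.18, 0], [0, 0, 0, 0, 0, -0.18, 0], [0, 0, 0, 0, 0, -0.15, 0], [0, 0, 0, 0, 0, -0.1, 0], [0, 0, 0, 0, 0, -0.05, 0], [0, 0, 0, 0, 0, 0, 0], [0, 0, 0, 0, 0, 0, 0]],
  ],
)

```text
clock: 4.0
position: [0.5066, -0.336, 0.2084]
ee_rot: [1.0, 0.001, -0.0, -0.0]
ft_force: [0.2, 0.4, -3.3]
grip_width: 0.152
grasp_force: 58.8
```

Call:
send_rows(
  plan=[
    [[0, 0, 0, 0, -0.05, 0, 0], [0, 0, 0, 0, -0.1, 0, 0], [0, 0, 0, 0.01, -0.15, 0, 0], [0, 0, 0, 0.01, -0.18, 0, 0], [0, 0, 0, 0.01, -0.18, 0, 0], [0, 0, 0, 0.01, -0.18, 0, 0], [0, 0, 0, 0.01, -0.18, 0, 0], [0, 0, 0, 0.01, -0.18, 0, 0], [0, 0, 0, 0.01, -0.18, 0, 0], [0, 0, 0, 0.01, -0.18, 0, 0], [0, 0, 0, 0.01, -0.18, 0, 0], [0, 0, 0, 0.01, -0.18, 0, 0], [0, 0, 0, 0.01, -0.18, 0, 0], [0, 0, 0, 0.01, -0.18, 0, 0], [0, 0, 0, 0.01, -0.18, 0, 0], [0, 0, 0, 0.01, -0.18, 0, 0], [0, 0, 0, 0.01, -0.18, 0, 0], [0, 0, 0, 0.01, -0.18, 0, 0], [0, 0, 0, 0.01, -0.18, 0, 0], [0, 0, 0, 0, -0.18, 0, 0]],
  ],
)

```text
clock: 5.67
position: [0.5385, 0.3375, 0.2069]
ee_rot: [1.0, 0.001, -0.001, 0.001]
ft_force: [1.0, -0.0, -2.3]
grip_width: 0.151
grasp_force: 58.7
```

Call:
send_rows(
  plan=[
    [[0, 0, 0, 0, -0.18, 0, 0], [0, 0, 0, 0, -0.15, 0, 0], [0, 0, 0, 0, -0.1, 0, 0], [0, 0, 0, 0, -0.05, 0, 0], [0, 0, 0, 0, 0, 0, 0], [0, 0, 0, 0, 0, 0, 0], [0, 0, 0, 0, 0, 0, 0]],
  ],
)

```text
clock: 6.25
position: [0.5401, 0.4301, 0.2084]
ee_rot: [1.0, 0.0, -0.0, 0.001]
ft_force: [0.9, -0.2, -3.4]
grip_width: 0.152
grasp_force: 58.8
```

```bash
python3 -c "
from h import *
o=get_obs();print(np.round(o['position'],4),yaw(),np.round(o['joint_pos'],2))"
```

```text
[0.5401 0.4301 0.2084] 0.00015083227209720894 [-0.34  0.57 -0.6   1.29  0.32  1.38 -2.5 ]
```

Call:
send_rows(
  plan=[
    [[0, 0, 0, 0, 0, 0.1, 0], [0, 0, 0, 0, 0, 0.15, 0], [0, 0, 0, 0, 0, 0.15, 0], [0, 0, 0, 0, 0, 0.15, 0], [0, 0, 0, 0, 0, 0.1, 0], [0, 0, 0, 0, 0, 0.08, 0], [0, 0, 0, 0, 0, 0.05, 0], [0, 0, 0, 0, 0, 0.03, 0], [0, 0, 0, 0, 0, 0.015, 0], [0, 0, 0, 0, 0, 0, 0], [0, 0, 0, 0, 0, 0, 0], [0, 0, 0, 0, 0, 0, 0]],
  ],
)

```text
clock: 7.25
position: [0.5401, 0.4323, 0.0453]
ee_rot: [1.0, 0.001, 0.001, -0.001]
ft_force: [0.9, 0.2, -3.1]
grip_width: 0.151
grasp_force: 58.7
```

Call:
send_rows(
  plan=[
    [[0, 0, 0, 0, 0, 0.008, 0], [0, 0, 0, 0, 0, 0.006, 0], [0, 0, 0, 0, 0, 0, 0], [0, 0, 0, 0, 0, 0, 0.5], [0, 0, 0, 0, 0, 0, 0.5], [0, 0, 0, 0, 0, 0, 0.5], [0, 0, 0, 0, 0, 0, 0.5], [0, 0, 0, 0, 0, 0, 0.5], [0, 0, 0, 0, 0, 0, 0.5], [0, 0, 0, 0, 0, -0.08, 0.5], [0, 0, 0, 0, 0, -0.15, 0.5], [0, 0, 0, 0, 0, -0.18, 0.5], [0, 0, 0, 0, 0, -0.18, 0.5], [0, 0, 0, 0, 0, -0.18, 1], [0, 0, 0, 0, 0, 0, 1], [0, 0, 0, 0, 0, 0, 1]],
  ],
)

```text
clock: 8.58
position: [0.5404, 0.433, 0.1995]
ee_rot: [1.0, 0.001, 0.002, -0.002]
ft_force: [0.3, 0.6, -0.4]
grip_width: 0.901
grasp_force: 0.0
```

Call:
send_rows(
  plan=[
    [[0, 0, -0.0805, 0, 0, 0, 1], [0, 0, -0.0805, 0, 0, 0, 1], [0, 0, -0.0805, 0, 0, 0, 1], [0, 0, -0.0805, 0, 0, 0, 1], [0, 0, -0.0805, 0, 0, 0, 1], [0, 0, -0.0805, 0, 0, 0, 1], [0, 0, -0.0805, 0, 0, 0, 1], [0, 0, -0.0805, 0, 0, 0, 1], [0, 0, -0.0805, 0, 0, 0, 1], [0, 0, -0.0805, 0, 0, 0, 1], [0, 0, -0.0805, 0, 0, 0, 1], [0, 0, -0.0805, 0, 0, 0, 1], [0, 0, -0.0805, 0, 0, 0, 1]],
  ],
)

```text
clock: 9.67
position: [0.5393, 0.4315, 0.1947]
ee_rot: [0.705, 0.71, -0.001, 0.0]
ft_force: [-0.4, -0.4, -0.0]
grip_width: 1.004
grasp_force: 0.0
```

Call:
send_rows(
  plan=[
    [[0, 0, 0, -0.173, 0.019, 0, 1], [0, 0, 0, -0.173, 0.019, 0, 1], [0, 0, 0, -0.173, 0.019, 0, 1], [0, 0, 0, -0.173, 0.019, 0, 1], [0, 0, 0, -0.173, 0.019, 0, 1], [0, 0, 0, -0.173, 0.019, 0, 1], [0, 0, 0, -0.173, 0.019, 0, 1], [0, 0, 0, -0.173, 0.019, 0, 1], [0, 0, 0, -0.173, 0.019, 0, 1], [0, 0, 0, -0.173, 0.019, 0, 1], [0, 0, 0, 0, 0, 0, 1], [0, 0, 0, 0, 0, 0, 1]],
  ],
)

```text
clock: 10.67
position: [0.5779, 0.083, 0.1947]
ee_rot: [0.708, 0.706, -0.001, -0.0]
ft_force: [0.9, -0.1, 0.4]
grip_width: 1.0
grasp_force: 0.0
```

```bash
python3 - <<'E'
from h import *
np.set_printoptions(precision=4,suppress=True)
im,c,T=grab("wrist","w2.png"); o=get_obs(); print(np.round(o["position"],4),yaw(),np.round(o["joint_pos"],2))
for k in blobs(im,(55,120,30),(85,255,255),800):
    (x,y),r=cv2.minEnclosingCircle(k); print((x,y,r),cv2.minAreaRect(k),cast([[x,y]],c,T,.104)[0])
E
```

```text
[0.5775 0.0853 0.1949] 1.5700752134045581 [ 0.47  0.41 -0.88  1.61  0.33  1.28 -0.46]
(117.5, 260.0, 52.53818130493164) ((116.75, 258.75), (95.45940399169922, 97.58073425292969), 45.0) [0.4457 0.0748 0.104 ]
(321.559326171875, 235.55084228515625, 50.923824310302734) ((321.0, 238.0), (96.0, 94.0), 90.0) [0.5821 0.0913 0.104 ]
(589.23583984375, 170.5, 58.89595413208008) ((585.0, 169.0), (94.0, 108.0), 90.0) [0.7505 0.1332 0.104 ]
```

View pics/w2.png

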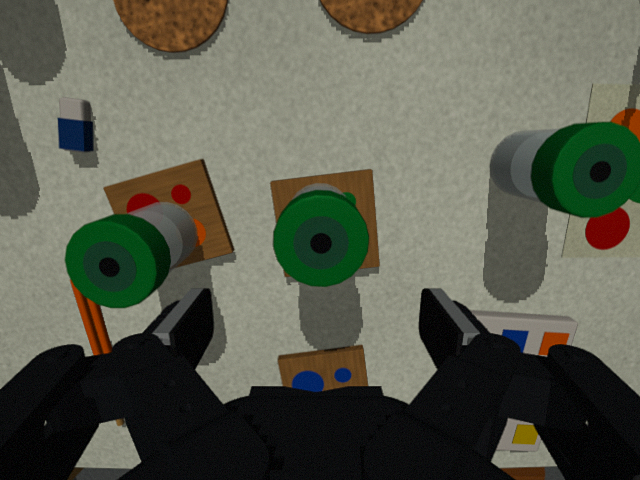

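The wrist view shows pot A's top dot at (320,243), pot B's at (109,267) and the other pot at (600,171). The fingers straddle pot A along x.

```bash
python3 - <<'E'
from h import *
np.set_printoptions(precision=4,suppress=True)
c,T=pose("wrist"); print(cast([[320,243],[109,267]],c,T,.104))
c,T=pose("top"); im=cv2.imread("pics/top0.png")[:,:,::-1]
# dark dot centre in top view
g=cv2.cvtColor(im,cv2.COLOR_RGB2GRAY)
for x,y in [(303,190),(310,278)]:
    r=g[y-15:y+15,x-15:x+15].astype(float); w=np.clip(r.min()+12-r,0,None); ys,xs=np.mgrid[:30,:30]
    p=[x-15+(w*xs).sum()/w.sum(),y-15+(w*ys).sum()/w.sum()]; print(p,cast([p],c,T,.104)[0])
E
```

```text
[[0.5808 0.0887 0.104 ]
 [0.4387 0.0717 0.104 ]]
[np.float64(302.38766519823787), np.float64(187.6123348017621)] [0.5816 0.0861 0.104 ]
[np.float64(310.2307692307692), np.float64(277.61872909698997)] [0.4395 0.07   0.104 ]
```

Call:
send_rows(
  plan=[
    [[0, 0, 0, 0.01, 0.018, 0, 1], [0, 0, 0, 0, 0, 0.1, 1], [0, 0, 0, 0, 0, 0.15, 1], [0, 0, 0, 0, 0, 0.15, 1], [0, 0, 0, 0, 0, 0.1, 1], [0, 0, 0, 0, 0, 0.05, 1], [0, 0, 0, 0, 0, 0, 1], [0, 0, 0, 0, 0, 0, 0.6], [0, 0, 0, 0, 0, 0, 0.6], [0, 0, 0, 0, 0, 0, 0.6], [0, 0, 0, 0, 0, 0, 0.6], [0, 0, 0, 0, 0, 0, 0.6], [0, 0, 0, 0, 0, 0, 0.6], [0, 0, 0, 0, 0, 0, 0.6], [0, 0, 0, 0, 0, 0, 0.6]],
  ],
  squeeze=30,
)

```text
clock: 11.97
position: [0.5823, 0.0886, 0.0871]
ee_rot: [0.707, 0.707, 0.001, 0.001]
ft_force: [-1.5, 1.2, 6.8]
grip_width: 0.74
grasp_force: 32.9
```

Call:
send_rows(
  plan=[
    [[0, 0, 0, 0, 0, -0.05, 0.6], [0, 0, 0, 0, 0, -0.1, 0.6], [0, 0, 0, 0, 0, -0.1, 0.6], [0, 0, 0, 0, 0, -0.05, 0.6], [0, 0, 0, 0.07, 0.01, 0, 0.6], [0, 0, 0, 0.14, 0.03, 0, 0.6], [0, 0, 0, 0.14, 0.03, 0, 0.6], [0, 0, 0, 0.14, 0.03, 0, 0.6], [0, 0, 0, 0.14, 0.03, 0, 0.6], [0, 0, 0, 0.14, 0.03, 0, 0.6], [0, 0, 0, 0.14, 0.03, 0, 0.6], [0, 0, 0, 0.07, 0.01, 0, 0.6], [0, 0, 0, 0, 0, 0, 0.6], [0, 0, 0, 0, 0, 0, 0.6]],
  ],
)

```text
clock: 13.13
position: [0.621, 0.2847, 0.1453]
ee_rot: [0.706, 0.708, -0.0, -0.0]
ft_force: [0.7, -0.2, -1.0]
grip_width: 0.745
grasp_force: 33.5
```

```bash
python3 - <<'E'
from h import *
np.set_printoptions(precision=4,suppress=True)
im,c,T=grab("top","t1.png"); o=get_obs(); print(np.round(o["position"],4),yaw())
for k in blobs(im,(5,80,40),(20,255,255),600):
    (x,y),r=cv2.minEnclosingCircle(k); q=cv2.fitEllipse(k); print((x,y,r),cast([(x,y),q[0]],c,T,.005)[:,:2].tolist(), cv2.minAreaRect(k))
E
```

```text
[0.6215 0.2833 0.1453] 1.57130123438846
(10.543307304382324, 365.8267822265625, 31.02008056640625) [[0.2892819289441704, 0.5753450544529609], [0.29197077080862005, 0.565675064759112]] ((19.0, 365.0), (60.0, 38.0), 90.0)
(194.9888153076172, 271.190185546875, 26.866283416748047) [[0.4580479963606405, 0.27214176968647996], [0.4537200588341528, 0.27691890362178573]] ((190.22080993652344, 275.2169189453125), (52.488643646240234, 41.06464767456055), 48.57633590698242)
(413.5, 203.5, 35.92362976074219) [[0.5881367462920576, -0.10862709226678985], [0.5976092008838122, -0.11559561548464162]] ((413.5612487792969, 203.53140258789062), (48.86808395385742, 54.94315719604492), 83.41805267333984)
(587.46875, 100.0, 68.41405487060547) [[0.7992607208580831, -0.443004608621447], [0.7862427307553992, -0.43634132283347143]] ((579.5, 107.5), (119.0, 119.0), 90.0)
```

View pics/t1.png

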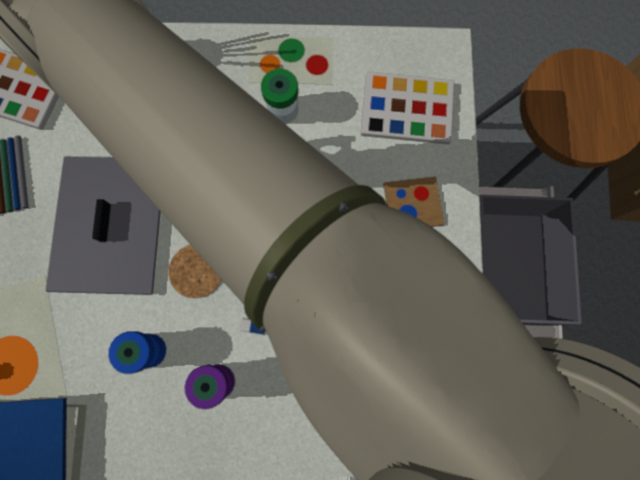

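The top view shows the lid lying at (103,225) and the box open. The arm hides the pots.

Call:
send_rows(
  plan=[
    [[0, 0, 0, 0, 0, 0.07, 0.6], [0, 0, 0, 0, 0, 0.1, 0.6], [0, 0, 0, 0, 0, 0.07, 0.6], [0, 0, 0, 0, 0, 0.04, 0.6], [0, 0, 0, 0, 0, 0.02, 0.6], [0, 0, 0, 0, 0, 0.01, 0.6], [0, 0, 0, 0, 0, 0.008, 0.6], [0, 0, 0, 0, 0, 0, 0.6], [0, 0, 0, 0, 0, 0, 1], [0, 0, 0, 0, 0, 0, 1], [0, 0, 0, 0, 0, 0, 1], [0, 0, 0, 0, 0, 0, 1], [0, 0, 0, 0, 0, 0, 1], [0, 0, 0, 0, 0, 0, 1], [0, 0, 0, 0, 0, -0.08, 1], [0, 0, 0, 0, 0, -0.15, 1], [0, 0, 0, 0, 0, -0.18, 1], [0, 0, 0, 0, 0, -0.16, 1], [0, 0, 0, 0, 0, 0, 1]],
  ],
)

```text
clock: 14.77
position: [0.6232, 0.2861, 0.2046]
ee_rot: [0.707, 0.707, 0.005, 0.001]
ft_force: [0.9, 0.3, 1.2]
grip_width: 1.004
grasp_force: 0.0
```

Call:
send_rows(
  plan=[
    [[0, 0, 0, -0.06, -0.055, 0, 1], [0, 0, 0, -0.125, -0.105, 0, 1], [0, 0, 0, -0.125, -0.105, 0, 1], [0, 0, 0, -0.125, -0.105, 0, 1], [0, 0, 0, -0.125, -0.105, 0, 1], [0, 0, 0, -0.125, -0.105, 0, 1], [0, 0, 0, -0.125, -0.105, 0, 1], [0, 0, 0, -0.125, -0.105, 0, 1], [0, 0, 0, -0.125, -0.105, 0, 1], [0, 0, 0, 0, 0, 0, 1], [0, 0, 0, 0, 0, 0, 1], [0, 0, 0, 0, 0, 0, 1]],
  ],
)

```text
clock: 15.77
position: [0.443, 0.0723, 0.1966]
ee_rot: [0.707, 0.707, 0.0, 0.001]
ft_force: [-0.1, 0.2, -0.5]
grip_width: 0.999
grasp_force: 0.0
```

```bash
python3 - <<'E'
from h import *
np.set_printoptions(precision=4,suppress=True)
im,c,T=grab("wrist","w3.png"); o=get_obs(); print(np.round(o["position"],4),yaw())
g=cv2.cvtColor(im,cv2.COLOR_RGB2GRAY)
for k in blobs(im,(55,120,30),(85,255,255),1500):
    m=np.zeros_like(g); cv2.drawContours(m,[k],-1,255,-1); d=(g<25)&(m>0); ys,xs=np.nonzero(d)
    print(cv2.boundingRect(k),xs.mean(),ys.mean(),cast([[xs.mean(),ys.mean()]],c,T,.104)[0])
E
```

```text
[0.4431 0.0728 0.1964] 1.5728557329099022
(263, 198, 94, 95) 309.73493975903614 250.3343373493976 [0.4398 0.07   0.104 ]
```

View pics/w3.png

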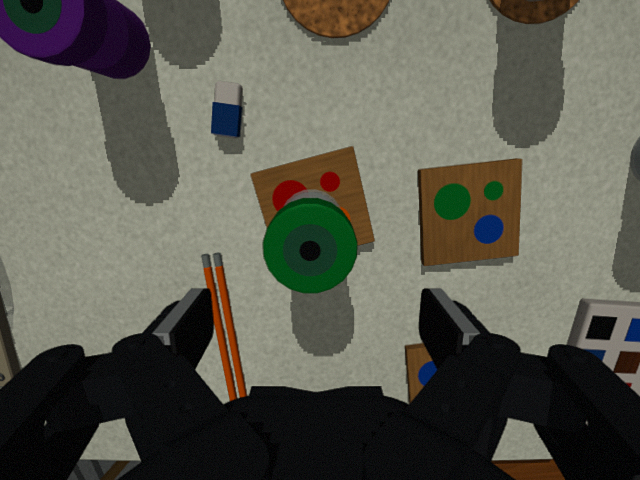

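The wrist view shows pot B at (310,250), the pencils well clear of the fingers and the freed card at (470,212).

Call:
send_rows(
  plan=[
    [[0, 0, 0, -0.012, -0.017, 0, 1], [0, 0, 0, 0, 0, 0.1, 1], [0, 0, 0, 0, 0, 0.15, 1], [0, 0, 0, 0, 0, 0.15, 1], [0, 0, 0, 0, 0, 0.1, 1], [0, 0, 0, 0, 0, 0.05, 1], [0, 0, 0, 0, 0, 0, 1], [0, 0, 0, 0, 0, 0, 0.6], [0, 0, 0, 0, 0, 0, 0.6], [0, 0, 0, 0, 0, 0, 0.6], [0, 0, 0, 0, 0, 0, 0.6], [0, 0, 0, 0, 0, 0, 0.6], [0, 0, 0, 0, 0, 0, 0.6], [0, 0, 0, 0, 0, 0, 0.6], [0, 0, 0, 0, 0, 0, 0.6]],
  ],
)

```text
clock: 17.07
position: [0.44, 0.0698, 0.0871]
ee_rot: [0.707, 0.707, 0.001, 0.001]
ft_force: [-3.5, 1.4, 8.1]
grip_width: 0.74
grasp_force: 32.9
```

Call:
send_rows(
  plan=[
    [[0, 0, 0, 0, 0, -0.05, 0.6], [0, 0, 0, 0, 0, -0.1, 0.6], [0, 0, 0, 0, 0, -0.1, 0.6], [0, 0, 0, 0, 0, -0.05, 0.6], [0, 0, 0, 0.08, 0.01, 0, 0.6], [0, 0, 0, 0.14, 0.013, 0, 0.6], [0, 0, 0, 0.14, 0.013, 0, 0.6], [0, 0, 0, 0.14, 0.013, 0, 0.6], [0, 0, 0, 0.14, 0.013, 0, 0.6], [0, 0, 0, 0.14, 0.013, 0, 0.6], [0, 0, 0, 0.14, 0.013, 0, 0.6], [0, 0, 0, 0.09, 0.008, 0, 0.6], [0, 0, 0, 0, 0, 0, 0.6], [0, 0, 0, 0, 0, 0, 0.6]],
  ],
)

```text
clock: 18.23
position: [0.4578, 0.2723, 0.1459]
ee_rot: [0.706, 0.708, 0.0, -0.0]
ft_force: [-0.6, -1.3, -1.7]
grip_width: 0.738
grasp_force: 33.8
```

Call:
send_rows(
  plan=[
    [[0, 0, 0, 0, 0, 0.07, 0.6], [0, 0, 0, 0, 0, 0.1, 0.6], [0, 0, 0, 0, 0, 0.07, 0.6], [0, 0, 0, 0, 0, 0.04, 0.6], [0, 0, 0, 0, 0, 0.02, 0.6], [0, 0, 0, 0, 0, 0.01, 0.6], [0, 0, 0, 0, 0, 0.008, 0.6], [0, 0, 0, 0, 0, 0, 0.6], [0, 0, 0, 0, 0, 0, 1], [0, 0, 0, 0, 0, 0, 1], [0, 0, 0, 0, 0, 0, 1], [0, 0, 0, 0, 0, 0, 1], [0, 0, 0, 0, 0, 0, 1], [0, 0, 0, 0, 0, 0, 1], [0, 0, 0, 0, 0, -0.08, 1], [0, 0, 0, 0, 0, -0.15, 1], [0, 0, 0, 0, 0, -0.18, 1], [0, 0, 0, 0, 0, -0.16, 1], [0, 0, 0, 0, 0, 0, 1]],
  ],
)

```text
clock: 19.82
position: [0.46, 0.2735, 0.2021]
ee_rot: [0.707, 0.707, 0.004, 0.001]
ft_force: [0.2, 0.2, 0.1]
grip_width: 1.001
grasp_force: 0.0
```

Call:
send_rows(
  plan=[
    [[0, 0, 0, -0.12, 0.02, -0.075, 0.8], [0, 0, 0, -0.12, 0.02, -0.075, 0.8], [0, 0, 0, -0.12, 0.02, -0.075, 0.8], [0, 0, 0, -0.12, 0.02, -0.075, 0.8], [0, 0, 0, -0.12, 0.02, -0.075, 0.8], [0, 0, 0, -0.12, 0.02, -0.075, 0.8], [0, 0, 0, -0.12, 0.02, -0.075, 0.8], [0, 0, 0, -0.12, 0.02, -0.075, 0.8], [0, 0, 0, -0.12, 0.02, -0.075, 0.8], [0, 0, 0, -0.12, 0.02, -0.075, 0.8], [0, 0, 0, 0, 0, 0, 0.8], [0, 0, 0, 0, 0, 0, 0.8], [0, 0, 0, 0, 0, 0, 0.8]],
  ],
)

```text
clock: 20.9
position: [0.4981, 0.0322, 0.3458]
ee_rot: [0.707, 0.708, -0.0, -0.0]
ft_force: [-0.1, -0.4, -0.6]
grip_width: 0.801
grasp_force: 0.0
```

```bash
cat > cards.py <<'E'
from h import *
import sys
np.set_printoptions(precision=4,suppress=True)
def cards(save):
    im,c,T=grab("wrist",save); o=get_obs(); print(np.round(o["position"],4),round(yaw(),4))
    hsv=cv2.cvtColor(im,cv2.COLOR_RGB2HSV)
    for k in blobs(im,(5,70,40),(22,255,255),400):
        h=cv2.convexHull(k); r=cv2.minAreaRect(h); P=cast(cv2.boxPoints(r),c,T,.01)[:,:2]
        ctr=cast([r[0]],c,T,.01)[0,:2]; e=P[1]-P[0]; f=P[2]-P[1]
        print(np.round(r[0],0),"ctr",ctr,"size",np.linalg.norm(e).round(3),np.linalg.norm(f).round(3),"yaw",np.round(np.degrees(np.arctan2(e[1],e[0]))%90,1))
if __name__=="__main__": cards(sys.argv[1])
E
python3 cards.py w4.png
```

```text
[0.4979 0.0326 0.3456] 1.5731
[495. 449.] ctr [ 0.8038 -0.3992] size 0.073 0.223 yaw 42.7
[378. 289.] ctr [ 0.5891 -0.1048] size 0.089 0.099 yaw 7.6
[210. 244.] ctr [ 0.3512 -0.0366] size 0.02 0.126 yaw 10.6
[ 27. 213.] ctr [0.0984 0.0062] size 0.236 0.075 yaw 76.6
[384. 161.] ctr [0.5884 0.0767] size 0.093 0.092 yaw 6.4
[273. 157.] ctr [0.4425 0.0817] size 0.095 0.09 yaw 15.1
[420.  14.] ctr [0.6232 0.2501] size 0.087 0.029 yaw 0.8
[284.  19.] ctr [0.4602 0.2431] size 0.092 0.041 yaw 89.9
```

View pics/w4.png

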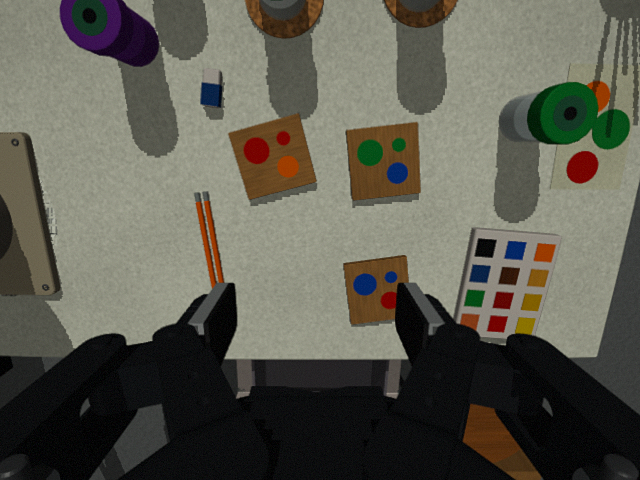

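The wrist view shows three bare cards at (273,157), (384,161) and (378,289). The pots stand on the coasters, and the paint set's left edge is at about (475,229)–(457,335).

```bash
python3 - <<'E'
from h import *
c,T=pose("wrist"); print(cast([[475,229],[457,335]],c,T,.016).round(4),cast([[195,200],[207,200],[215,285],[227,285]],c,T,.006).round(4))
c,T=pose("top"); print(cast([[362,137],[366,74]],c,T,.016).round(4))
E
```

```text
[[ 0.7159 -0.0127  0.016 ]
 [ 0.7095 -0.1754  0.016 ]] [[ 0.334   0.0243  0.006 ]
 [ 0.3504  0.0243  0.006 ]
 [ 0.3522 -0.1002  0.006 ]
 [ 0.3698 -0.1001  0.006 ]]
[[ 0.7077 -0.0153  0.016 ]
 [ 0.8338 -0.0224  0.016 ]]
```

Call:
send_rows(
  plan=[
    [[0, 0, 0.0805, 0, 0, 0, 0.6], [0, 0, 0.0805, 0, 0, 0, 0.6], [0, 0, 0.0805, 0, 0, 0, 0.6], [0, 0, 0.0805, 0, 0, 0, 0.6], [0, 0, 0.0805, 0, 0, 0, 0.6], [0, 0, 0.0805, 0, 0, 0, 0.6], [0, 0, 0.0805, 0, 0, 0, 0.6], [0, 0, 0.0805, 0, 0, 0, 0.6], [0, 0, 0.0805, 0, 0, 0, 0.6], [0, 0, 0.0805, 0, 0, 0, 0.6], [0, 0, 0.0805, 0, 0, 0, 0.6], [0, 0, 0.0805, 0, 0, 0, 0.6], [0, 0, 0.0805, 0, 0, 0, 0.6], [0, 0, 0, 0, 0, 0, 0.6], [0, 0, 0, 0, 0, 0, 0.6]],
  ],
)

```text
clock: 22.2
position: [0.498, 0.0325, 0.3457]
ee_rot: [1.0, 0.004, -0.0, 0.0]
ft_force: [0.2, 0.5, 0.3]
grip_width: 0.599
grasp_force: 0.0
```

Call:
send_rows(
  plan=[
    [[0, 0, 0, 0.096, 0.0765, 0.137, 0.6], [0, 0, 0, 0.096, 0.0765, 0.137, 0.6], [0, 0, 0, 0.096, 0.0765, 0.137, 0.6], [0, 0, 0, 0.096, 0.0765, 0.137, 0.6], [0, 0, 0, 0.096, 0.0765, 0.137, 0.6], [0, 0, 0, 0.096, 0.0765, 0.137, 0.6], [0, 0, 0, 0.096, 0.0765, 0.137, 0.6], [0, 0, 0, 0.096, 0.0765, 0.137, 0.6], [0, 0, 0, 0.096, 0.0765, 0.137, 0.6], [0, 0, 0, 0, 0, 0.1, 0.6], [0, 0, 0, 0, 0, 0.15, 0.6], [0, 0, 0, 0, 0, 0.1, 0.6], [0, 0, 0, 0, 0, 0.04, 0.6], [0, 0, 0, 0, 0, 0, 0.6], [0, 0, 0, 0, 0, 0, 0.6], [0, 0, 0, 0, 0, 0, 0.6]],
  ],
)

```text
clock: 23.53
position: [0.6725, -0.1057, 0.0234]
ee_rot: [1.0, 0.002, 0.001, 0.0]
ft_force: [1.1, -0.4, 0.3]
grip_width: 0.6
grasp_force: 0.0
```

Call:
send_rows(
  plan=[
    [[0, 0, 0, 0, 0, 0.03, 0.6], [0, 0, 0, 0, 0, 0.02, 0.6], [0, 0, 0, 0, 0, 0, 0.6], [0, 0, 0, 0, 0, 0, 0.6], [0, 0, 0, -0.04, 0, 0, 0.6], [0, 0, 0, -0.05, 0, 0, 0.6], [0, 0, 0, -0.05, 0, 0, 0.6], [0, 0, 0, -0.05, 0, 0, 0.6], [0, 0, 0, -0.05, 0, 0, 0.6], [0, 0, 0, -0.05, 0, 0, 0.6], [0, 0, 0, -0.05, 0, 0, 0.6], [0, 0, 0, -0.04, 0, 0, 0.6], [0, 0, 0, -0.02, 0, 0, 0.6], [0, 0, 0, 0, 0, 0, 0.6]],
  ],
)

```text
clock: 24.7
position: [0.5933, -0.1062, 0.0139]
ee_rot: [1.0, 0.001, 0.003, 0.0]
ft_force: [0.8, 0.5, 12.2]
grip_width: 0.602
grasp_force: 6.0
```

Call:
send_rows(
  plan=[
    [[0, 0, 0, 0.04, 0, 0, 0.6], [0, 0, 0, 0, 0, -0.12, 0.6], [0, 0, 0, 0, 0, -0.18, 0.6], [0, 0, 0, 0, 0, -0.18, 0.6], [0, 0, 0, 0, 0, -0.18, 0.6], [0, 0, 0, 0, 0, -0.18, 0.6], [0, 0, 0, -0.12, -0.12, -0.05, 0.6], [0, 0, 0, -0.12, -0.12, -0.05, 0.6], [0, 0, 0, -0.12, -0.12, -0.05, 0.6], [0, 0, 0, 0, 0, 0, 0.6]],
  ],
)

```text
clock: 25.53
position: [0.5251, -0.0286, 0.2121]
ee_rot: [1.0, 0.004, 0.001, 0.001]
ft_force: [1.3, 0.7, 1.0]
grip_width: 0.599
grasp_force: 0.0
```

Call:
send_rows(
  plan=[
    [[0, 0, -0.0805, 0, 0, 0, 0.6], [0, 0, -0.0805, 0, 0, 0, 0.6], [0, 0, -0.0805, 0, 0, 0, 0.6], [0, 0, -0.0805, 0, 0, 0, 0.6], [0, 0, -0.0805, 0, 0, 0, 0.6], [0, 0, -0.0805, 0, 0, 0, 0.6], [0, 0, -0.0805, 0, 0, 0, 0.6], [0, 0, -0.0805, 0, 0, 0, 0.6], [0, 0, -0.0805, 0, 0, 0, 0.6], [0, 0, -0.0805, 0, 0, 0, 0.6], [0, 0, -0.0805, 0, 0, 0, 0.6], [0, 0, -0.0805, 0, 0, 0, 0.6], [0, 0, -0.0805, 0, 0, 0, 0.6], [0, 0, 0, 0, 0, 0, 0.6], [0, 0, 0, 0, 0, 0, 0.6]],
  ],
)

```text
clock: 26.78
position: [0.5273, -0.0343, 0.2096]
ee_rot: [0.708, 0.706, 0.0, 0.0]
ft_force: [-0.0, 0.7, 0.2]
grip_width: 0.6
grasp_force: 0.0
```

```bash
python3 cards.py w5.png
```

```text
[ 0.5273 -0.0343  0.2096] 1.5673
[482. 449.] ctr [ 0.7256 -0.3192] size 0.035 0.157 yaw 47.5
[592. 300.] ctr [ 0.8183 -0.1257] size 0.032 0.028 yaw 85.6
[604. 265.] ctr [ 0.8217 -0.0868] size 0.031 0.028 yaw 86.1
[563. 262.] ctr [ 0.7781 -0.0832] size 0.027 0.029 yaw 3.3
[325. 278.] ctr [ 0.5376 -0.0988] size 0.096 0.089 yaw 88.3
[615. 228.] ctr [ 0.8246 -0.0481] size 0.031 0.028 yaw 84.9
[140. 240.] ctr [ 0.3542 -0.0593] size 0.021 0.178 yaw 11.8
[385.  90.] ctr [0.5888 0.0772] size 0.093 0.093 yaw 6.0
[219.  85.] ctr [0.4429 0.0817] size 0.095 0.09 yaw 14.9
```

View pics/w5.png

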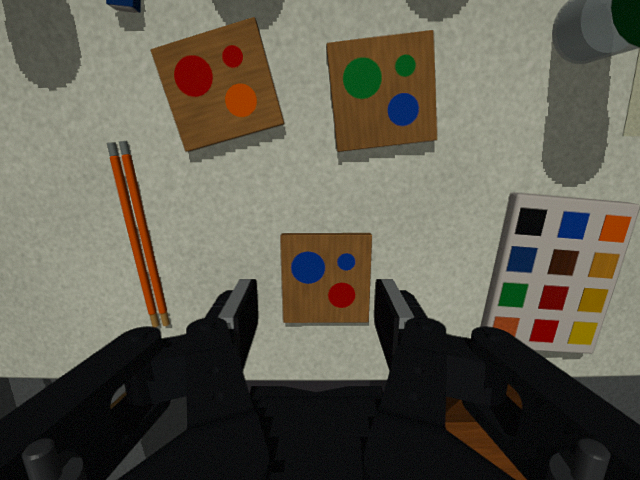

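The wrist view shows the nudged card square at (325,278), with the gripper above it and clear of the pencils and paint set.

Call:
send_rows(
  plan=[
    [[0, 0, 0, 0.06, 0.04, 0, 0.6], [0, 0, 0, 0, 0, 0.15, 0.6], [0, 0, 0, 0, 0, 0.18, 0.6], [0, 0, 0, 0, 0, 0.18, 0.6], [0, 0, 0, 0, 0, 0.18, 0.6], [0, 0, 0, 0, 0, 0.15, 0.6], [0, 0, 0, 0, 0, 0.08, 0.6], [0, 0, 0, 0, 0, 0.02, 0.6], [0, 0, 0, 0, 0, 0, 0.6], [0, 0, 0, 0, 0, 0, 0.6], [0, 0, 0, 0, 0, 0, 0.6]],
  ],
)

```text
clock: 27.75
position: [0.5363, -0.0222, 0.0231]
ee_rot: [0.707, 0.707, 0.001, 0.001]
ft_force: [0.2, -0.6, -0.4]
grip_width: 0.603
grasp_force: 0.0
```

Call:
send_rows(
  plan=[
    [[0, 0, 0, 0, 0, 0.023, 0.6], [0, 0, 0, 0, 0, 0, 0.6], [0, 0, 0, -0.05, 0, 0, 0.6], [0, 0, 0, -0.05, 0, 0, 0.6], [0, 0, 0, -0.08, 0, 0, 0.6], [0, 0, 0, -0.12, 0, 0, 0.6], [0, 0, 0, -0.16, 0, 0, 0.6], [0, 0, 0, -0.18, 0, 0, 0.6], [0, 0, 0, -0.18, 0, 0, 0.6], [0, 0, 0, -0.18, 0, 0, 0.6], [0, 0, 0, -0.18, 0, 0, 0.6], [0, 0, 0, -0.18, 0, 0, 0.6], [0, 0, 0, 0, 0, 0, 0.6], [0, 0, 0, 0, 0, -0.15, 0.6], [0, 0, 0, 0, 0, -0.18, 0.6], [0, 0, 0, 0, 0, -0.18, 0.6], [0, 0, 0, 0, 0, -0.18, 0.6], [0, 0, 0, 0, 0, -0.18, 0.6]],
  ],
)

```text
clock: 29.25
position: [0.5346, -0.2951, 0.1927]
ee_rot: [0.707, 0.707, -0.0, 0.0]
ft_force: [0.2, -0.1, 0.0]
grip_width: 0.603
grasp_force: 0.0
```

```bash
python3 cards.py w6.png
```

```text
[ 0.5376 -0.2957  0.2003] 1.5705
[478. 445.] ctr [ 0.7186 -0.5554] size 0.034 0.162 yaw 47.7
[ 71. 347.] ctr [ 0.2826 -0.431 ] size 0.217 0.015 yaw 32.0
[527. 312.] ctr [ 0.7461 -0.3897] size 0.097 0.165 yaw 77.0
[314. 196.] ctr [ 0.534 -0.275] size 0.057 0.057 yaw 0.0
[552.  47.] ctr [ 0.7297 -0.1507] size 0.028 0.027 yaw 84.9
[100.  26.] ctr [ 0.3604 -0.1356] size 0.021 0.043 yaw 9.0
```

View pics/w6.png

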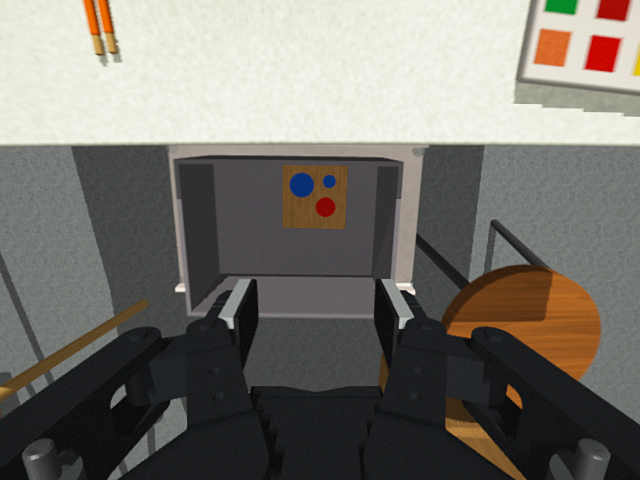

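The wrist view shows the first card lying flat in the box at (315,197), with the table edge at row 145. Next is the card at (0.589, 0.077), pushed slightly diagonally.

Call:
send_rows(
  plan=[
    [[0, 0, 0, 0.173, 0.0246, 0, 0.6], [0, 0, 0, 0.173, 0.0246, 0, 0.6], [0, 0, 0, 0.173, 0.0246, 0, 0.6], [0, 0, 0, 0.173, 0.0246, 0, 0.6], [0, 0, 0, 0.173, 0.0246, 0, 0.6], [0, 0, 0, 0.173, 0.0246, 0, 0.6], [0, 0, 0, 0.173, 0.0246, 0, 0.6], [0, 0, 0, 0.173, 0.0246, 0, 0.6], [0, 0, 0, 0.173, 0.0246, 0, 0.6], [0, 0, 0, 0.173, 0.0246, 0, 0.6], [0, 0, 0, 0.173, 0.0246, 0, 0.6], [0, 0, 0, 0.173, 0.0246, 0, 0.6], [0, 0, 0, 0.173, 0.0246, 0, 0.6], [0, 0, 0.052, 0, 0, 0, 0.6], [0, 0, 0.052, 0, 0, 0, 0.6], [0, 0, 0, 0, 0, 0, 0.6], [0, 0, 0, 0, 0, 0, 0.6]],
  ],
)

```text
clock: 30.72
position: [0.5993, 0.1546, 0.1907]
ee_rot: [0.759, 0.651, -0.0, 0.0]
ft_force: [0.1, -0.4, -0.5]
grip_width: 0.599
grasp_force: 0.0
```

Call:
send_rows(
  plan=[
    [[0, 0, 0, 0, 0, 0.15, 0.6], [0, 0, 0, 0, 0, 0.18, 0.6], [0, 0, 0, 0, 0, 0.18, 0.6], [0, 0, 0, 0, 0, 0.18, 0.6], [0, 0, 0, 0, 0, 0.1, 0.6], [0, 0, 0, 0, 0, 0.05, 0.6], [0, 0, 0, 0, 0, 0, 0.6], [0, 0, 0, 0, 0, 0, 0.6], [0, 0, 0, 0, 0, 0, 0.6]],
  ],
)

```text
clock: 31.47
position: [0.6003, 0.1558, 0.0248]
ee_rot: [0.76, 0.65, 0.001, 0.001]
ft_force: [-0.3, -0.0, 1.5]
grip_width: 0.599
grasp_force: 0.0
```

```bash
python3 cards.py w7.png; python3 -c "
from h import *
print(get_obs()['position'],get_obs()['ft_force'],np.round(get_obs()['joint_pos'],2))"
```

```text
[0.6003 0.1559 0.0249] 1.4156
[127. 466.] ctr [0.4873 0.0757] size 0.032 0.009 yaw 37.9
[ 28. 386.] ctr [0.4537 0.1305] size 0.051 0.011 yaw 24.8
[318. 380.] ctr [0.5951 0.1135] size 0.067 0.03 yaw 6.6
[323.  50.] ctr [0.6188 0.2544] size 0.088 0.034 yaw 81.3
[24. 92.] ctr [0.5022 0.2585] size 0.019 0.069 yaw 79.2
[0.60026592 0.15587534 0.02487359] [-0.2828548  -0.01196035 -0.18512074] [ 0.31  0.71 -0.86  1.65  0.6   1.06 -0.88]
```

Call:
send_rows(
  plan=[
    [[0, 0, 0, 0, 0, 0.033, 0.6], [0, 0, 0, -0.05, 0, 0, 0.6], [0, 0, 0, -0.05, 0, 0, 0.6], [0, 0, 0, -0.05, 0, 0, 0.6], [0, 0, 0, -0.05, 0, 0, 0.6], [0, 0, 0, -0.05, 0, 0, 0.6], [0, 0, 0, -0.06, 0, 0, 0.6], [0, 0, 0, -0.1, 0, 0, 0.6], [0, 0, 0, -0.14, 0, 0, 0.6], [0, 0, 0, -0.18, 0, 0, 0.6], [0, 0, 0, -0.18, 0, 0, 0.6], [0, 0, 0, -0.18, 0, 0, 0.6], [0, 0, 0, -0.18, 0, 0, 0.6], [0, 0, 0, -0.18, 0, 0, 0.6], [0, 0, 0, -0.18, 0, 0, 0.6], [0, 0, 0, -0.18, 0, 0, 0.6], [0, 0, 0, -0.18, 0, 0, 0.6], [0, 0, 0, -0.18, 0, 0, 0.6], [0, 0, 0, -0.18, 0, 0, 0.6], [0, 0, 0, 0, 0, 0, 0.6]],
  ],
)

```text
clock: 33.18
position: [0.5227, -0.319, 0.0159]
ee_rot: [0.763, 0.646, -0.002, 0.001]
ft_force: [-0.2, -1.4, -0.8]
grip_width: 0.595
grasp_force: 0.0
```

Call:
send_rows(
  plan=[
    [[0, 0, 0, 0, 0, -0.15, 0.6], [0, 0, 0, 0, 0, -0.18, 0.6], [0, 0, 0, 0, 0, -0.18, 0.6], [0, 0, 0, 0, 0, -0.18, 0.6], [0, 0, 0, 0, 0, -0.18, 0.6], [0, 0, -0.052, 0, 0, 0, 0.6], [0, 0, -0.052, 0, 0, 0, 0.6], [0, 0, 0, 0, 0, 0, 0.6]],
  ],
)

```text
clock: 33.85
position: [0.5259, -0.3094, 0.1908]
ee_rot: [0.706, 0.708, -0.0, 0.001]
ft_force: [-0.2, 0.2, -0.3]
grip_width: 0.597
grasp_force: 0.0
```

```bash
python3 cards.py w8.png
```

```text
[ 0.5257 -0.3091  0.1902] 1.5698
[478. 444.] ctr [ 0.7096 -0.5671] size 0.034 0.162 yaw 47.6
[ 72. 341.] ctr [ 0.2777 -0.438 ] size 0.214 0.014 yaw 32.0
[530. 309.] ctr [ 0.7388 -0.399 ] size 0.103 0.164 yaw 77.4
[308. 184.] ctr [ 0.5196 -0.2784] size 0.06 0.079 yaw 87.1
[566.  30.] ctr [ 0.7284 -0.1513] size 0.028 0.027 yaw 86.0
[111.  16.] ctr [ 0.3623 -0.1444] size 0.021 0.027 yaw 6.7
```

View pics/w8.png

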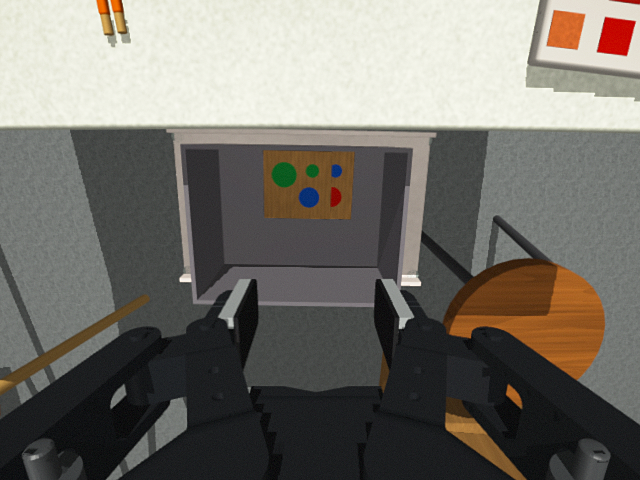

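The wrist view shows two cards in the box. Next is the last card at (0.443, 0.082), after checking how close the eraser is.

```bash
python3 - <<'E'
from h import *
c,T=pose("top"); print(cast([[243,317],[267,319],[267,335],[243,332]],c,T,.013).round(4))
E
```

```text
[[0.3812 0.1834 0.013 ]
 [0.3789 0.1428 0.013 ]
 [0.3524 0.1417 0.013 ]
 [0.3564 0.1821 0.013 ]]
```

Call:
send_rows(
  plan=[
    [[0, 0, 0, 0.168, -0.034, 0, 0.6], [0, 0, 0, 0.168, -0.034, 0, 0.6], [0, 0, 0, 0.168, -0.034, 0, 0.6], [0, 0, 0, 0.168, -0.034, 0, 0.6], [0, 0, 0, 0.168, -0.034, 0, 0.6], [0, 0, 0, 0.168, -0.034, 0, 0.6], [0, 0, 0, 0.168, -0.034, 0, 0.6], [0, 0, 0, 0.168, -0.034, 0, 0.6], [0, 0, 0, 0.168, -0.034, 0, 0.6], [0, 0, 0, 0.168, -0.034, 0, 0.6], [0, 0, 0, 0.168, -0.034, 0, 0.6], [0, 0, 0, 0.168, -0.034, 0, 0.6], [0, 0, 0, 0.168, -0.034, 0, 0.6], [0, 0, 0, 0.168, -0.034, 0, 0.6], [0, 0, -0.05, 0, 0, 0, 0.6], [0, 0, -0.05, 0, 0, 0, 0.6], [0, 0, 0, 0, 0, 0, 0.6], [0, 0, 0, 0, 0, 0, 0.6]],
  ],
)

```text
clock: 35.4
position: [0.4306, 0.1613, 0.1899]
ee_rot: [0.654, 0.757, -0.0, -0.0]
ft_force: [-0.2, -0.0, 0.6]
grip_width: 0.603
grasp_force: 0.0
```

```bash
python3 cards.py w9.png
```

```text
[0.4308 0.161  0.19  ] 1.7166
[314. 298.] ctr [0.4408 0.084 ] size 0.094 0.093 yaw 14.4
[548. 108.] ctr [0.6118 0.2853] size 0.093 0.078 yaw 9.0
[353. 108.] ctr [0.448  0.2601] size 0.06 0.093 yaw 48.3
```

Call:
send_rows(
  plan=[
    [[0, 0, 0, 0, 0.03, 0, 0.6], [0, 0, 0, 0, 0, 0.15, 0.6], [0, 0, 0, 0, 0, 0.18, 0.6], [0, 0, 0, 0, 0, 0.18, 0.6], [0, 0, 0, 0, 0, 0.18, 0.6], [0, 0, 0, 0, 0, 0.1, 0.6], [0, 0, 0, 0, 0, 0.05, 0.6], [0, 0, 0, 0, 0, 0, 0.6], [0, 0, 0, 0, 0, 0, 0.6], [0, 0, 0, 0, 0, 0, 0.6]],
  ],
)

```text
clock: 36.28
position: [0.4379, 0.1629, 0.0237]
ee_rot: [0.652, 0.758, 0.001, 0.001]
ft_force: [-0.1, -0.8, 0.5]
grip_width: 0.602
grasp_force: 0.0
```

Call:
send_rows(
  plan=[
    [[0, 0, 0, 0, 0, 0.028, 0.6], [0, 0, 0, -0.05, 0, 0, 0.6], [0, 0, 0, -0.05, 0, 0, 0.6], [0, 0, 0, -0.05, 0, 0, 0.6], [0, 0, 0, -0.05, 0, 0, 0.6], [0, 0, 0, -0.05, 0, 0, 0.6], [0, 0, 0, -0.06, 0, 0, 0.6], [0, 0, 0, -0.1, 0, 0, 0.6], [0, 0, 0, -0.15, 0, 0, 0.6], [0, 0, 0, -0.18, 0, 0, 0.6], [0, 0, 0, -0.18, 0, 0, 0.6], [0, 0, 0, -0.18, 0, 0, 0.6], [0, 0, 0, -0.18, 0, 0, 0.6], [0, 0, 0, -0.18, 0, 0, 0.6], [0, 0, 0, -0.18, 0, 0, 0.6], [0, 0, 0, -0.18, 0, 0, 0.6], [0, 0, 0, -0.18, 0, 0, 0.6], [0, 0, 0, -0.18, 0, 0, 0.6], [0, 0, 0, -0.18, 0, 0, 0.6], [0, 0, 0, 0, 0, 0, 0.6]],
  ],
)

```text
clock: 37.95
position: [0.5061, -0.314, 0.0164]
ee_rot: [0.656, 0.755, -0.001, 0.001]
ft_force: [0.1, -1.0, 0.1]
grip_width: 0.602
grasp_force: 0.0
```

Call:
send_rows(
  plan=[
    [[0, 0, 0, 0, 0, -0.15, 0.6], [0, 0, 0, 0, 0, -0.18, 0.6], [0, 0, 0, 0, 0, -0.18, 0.6], [0, 0, 0, 0, 0, -0.18, 0.6], [0, 0, 0, 0, 0, -0.18, 0.6], [0, 0, 0.05, 0, 0, 0, 0.6], [0, 0, 0.05, 0, 0, 0, 0.6], [0, 0, 0, 0, 0, 0, 0.6]],
  ],
)

```text
clock: 38.62
position: [0.5071, -0.3051, 0.1913]
ee_rot: [0.708, 0.706, -0.0, 0.001]
ft_force: [-0.9, -0.2, -0.8]
grip_width: 0.597
grasp_force: 0.0
```

```bash
python3 cards.py w10.png
```

```text
[ 0.507  -0.3049  0.1908] 1.5718
[478. 445.] ctr [ 0.6897 -0.5651] size 0.034 0.162 yaw 47.5
[ 72. 350.] ctr [ 0.2556 -0.4426] size 0.241 0.024 yaw 35.3
[540. 311.] ctr [ 0.7299 -0.399 ] size 0.107 0.165 yaw 76.4
[322. 194.] ctr [ 0.5135 -0.2826] size 0.082 0.072 yaw 3.1
[586.  33.] ctr [ 0.7286 -0.1509] size 0.028 0.027 yaw 85.4
[133.  20.] ctr [ 0.3615 -0.1418] size 0.02 0.032 yaw 6.9
```

View pics/w10.png

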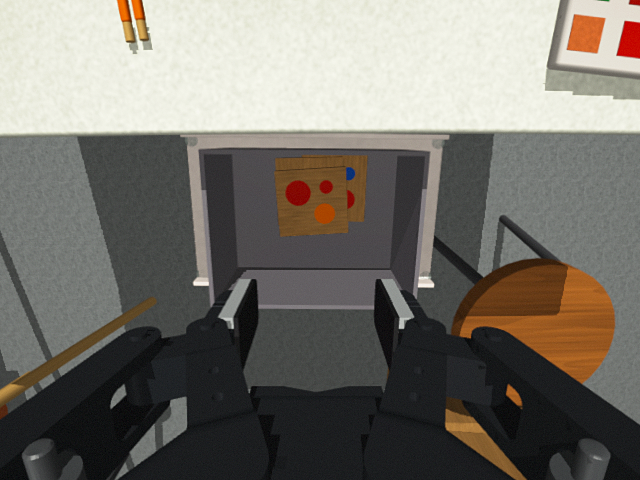

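The wrist view shows all three cards lying flat inside the box near (320,195). The rim corners are at about (201,150), (426,151), (420,306) and (211,308).

```bash
python3 - <<'E'
from h import *
np.set_printoptions(precision=4,suppress=True)
c,T=pose("wrist"); g=cv2.cvtColor(cv2.imread("pics/w10.png"),cv2.COLOR_BGR2GRAY)
P=cast([[201,150],[426,151],[420,306],[211,308]],c,T,-.05); print(P,P.mean(0))
for r in (180,210,240): print(r,g[r,195:215].tolist(),g[r,410:432].tolist())
for col in (250,320,390): print(col,g[130:165,col].tolist(),g[295:318,col].tolist())
E
```

```text
[[ 0.3887 -0.2453 -0.05  ]
 [ 0.6214 -0.2459 -0.05  ]
 [ 0.6293 -0.4216 -0.05  ]
 [ 0.3853 -0.4246 -0.05  ]] [ 0.5062 -0.3344 -0.05  ]
180 [159, 159, 160, 155, 157, 140, 74, 70, 76, 73, 58, 47, 49, 47, 47, 49, 52, 48, 48, 48] [54, 50, 52, 52, 54, 52, 51, 52, 52, 50, 50, 45, 53, 75, 77, 72, 73, 105, 165, 160, 159, 156]
210 [157, 155, 158, 156, 152, 157, 156, 152, 132, 127, 129, 129, 104, 47, 47, 48, 49, 47, 48, 49] [51, 49, 53, 54, 58, 56, 60, 58, 54, 53, 97, 132, 130, 129, 127, 146, 154, 148, 149, 151, 150, 152]
240 [150, 159, 158, 153, 155, 156, 156, 157, 152, 151, 137, 123, 127, 131, 103, 58, 45, 49, 43, 49] [58, 59, 58, 57, 54, 56, 55, 73, 129, 129, 129, 129, 145, 152, 153, 153, 153, 155, 156, 155, 152, 158]
250 [212, 177, 139, 125, 142, 159, 154, 158, 159, 158, 161, 162, 162, 160, 163, 165, 167, 124, 65, 54, 75, 80, 75, 75, 77, 80, 77, 76, 76, 78, 75, 77, 77, 77, 78] [10, 15, 18, 14, 14, 16, 9, 9, 11, 15, 10, 13, 10, 10, 16, 12, 18, 15, 10, 16, 12, 17, 11]
320 [193, 157, 127, 136, 157, 164, 162, 153, 150, 155, 155, 156, 157, 154, 161, 157, 160, 162, 94, 49, 71, 80, 78, 80, 79, 82, 86, 68, 82, 86, 89, 93, 89, 88, 87] [97, 100, 97, 103, 101, 96, 99, 100, 96, 99, 119, 127, 128, 127, 85, 74, 73, 72, 68, 68, 72, 76, 73]
390 [176, 150, 119, 120, 150, 164, 167, 164, 157, 156, 157, 160, 157, 155, 158, 157, 160, 160, 143, 85, 49, 70, 78, 80, 75, 74, 79, 79, 77, 77, 77, 77, 75, 80, 79] [154, 147, 138, 88, 79, 32, 25, 25, 17, 25, 26, 28, 25, 17, 16, 15, 17, 19, 13, 15, 13, 14, 15]
```

Call:
send_rows(
  plan=[
    [[0, 0, 0, 0.18, 0, 0, 0.6], [0, 0, 0, 0.18, 0, 0, 0.6], [0, 0, 0, 0.18, 0, 0, 0.6], [0, 0, 0, 0.18, 0.01, 0, 0.6], [0, 0, 0, 0.18, 0.01, 0, 0.6], [0, 0, 0, 0.18, 0.01, 0, 0.6], [0, 0, 0, 0.18, 0.01, 0, 0.6], [0, 0, 0, 0.18, 0.01, 0, 0.6], [0, 0, 0, 0.18, 0.01, 0, 0.6], [0, 0, 0, 0.18, 0.01, 0, 0.6], [0, 0, 0, 0.18, 0.01, 0, 0.6], [0, 0, 0, 0.18, 0.01, 0, 0.6], [0, 0, 0, 0.18, 0.01, 0, 0.6], [0, 0, 0, 0.18, 0.01, 0, 0.6], [0, 0, 0, 0.18, 0.01, 0, 0.6], [0, 0, 0, 0.18, 0.01, 0, 0.6], [0, 0, 0, 0.18, 0.01, 0, 0.6], [0, 0, 0, 0.18, 0.01, 0, 0.6], [0, 0, 0, 0.18, 0.01, 0, 0.6], [0, 0, 0, 0.18, 0, 0, 0.6]],
  ],
)

```text
clock: 40.33
position: [0.5395, 0.4167, 0.1895]
ee_rot: [0.706, 0.708, -0.001, 0.0]
ft_force: [1.0, -0.4, -0.2]
grip_width: 0.599
grasp_force: 0.0
```

Call:
send_rows(
  plan=[
    [[0, 0, 0.0805, 0, 0, 0, 0.6], [0, 0, 0.0805, 0, 0, 0, 0.6], [0, 0, 0.0805, 0, 0, 0, 0.6], [0, 0, 0.0805, 0, 0, 0, 0.6], [0, 0, 0.0805, 0, 0, 0, 0.6], [0, 0, 0.0805, 0, 0, 0, 0.6], [0, 0, 0.0805, 0, 0, 0, 0.6], [0, 0, 0.0805, 0, 0, 0, 0.6], [0, 0, 0.0805, 0, 0, 0, 0.6], [0, 0, 0.0805, 0, 0, 0, 0.6], [0, 0, 0.0805, 0, 0, 0, 0.6], [0, 0, 0.0805, 0, 0, 0, 0.6], [0, 0, 0.0805, 0, 0, 0, 0.6], [0, 0, 0, 0, 0, 0, 0.6], [0, 0, 0, 0, 0, 0, 0.6]],
  ],
)

```text
clock: 41.58
position: [0.5392, 0.4154, 0.1901]
ee_rot: [1.0, 0.004, -0.0, 0.0]
ft_force: [-0.0, -0.3, 0.3]
grip_width: 0.605
grasp_force: 0.0
```

```bash
python3 - <<'E'
from h import *
np.set_printoptions(precision=4,suppress=True)
im,c,T=grab("wrist","w11.png"); o=get_obs(); print(np.round(o["position"],4),yaw(),np.round(o["joint_pos"],2))
print(project([[.54,.433,.05]],c,T))
E
```

```text
[0.5391 0.4155 0.1902] 0.0074446999385955675 [-0.24  0.59 -0.72  1.34  0.39  1.35 -2.52]
[[293.9017 228.5957]]
```

View pics/w11.png

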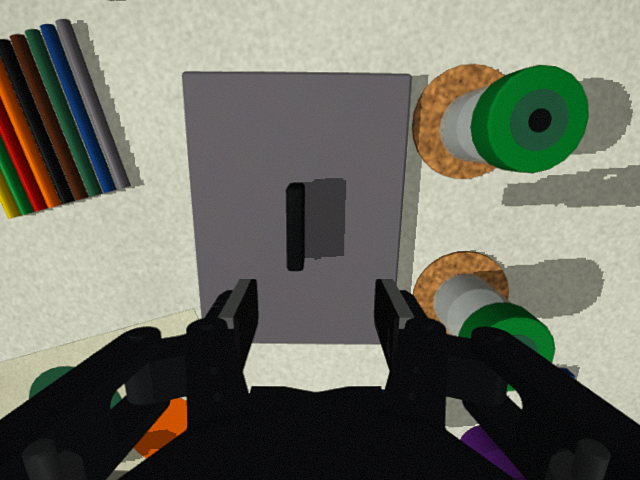

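The wrist view shows the lid lying square with its handle at (295,227), and both pots upright on the coasters at right.

Call:
send_rows(
  plan=[
    [[0, 0, 0, 0.006, -0.088, 0, 0.6], [0, 0, 0, 0, 0, 0.1, 0.6], [0, 0, 0, 0, 0, 0.15, 0.6], [0, 0, 0, 0, 0, 0.15, 0.6], [0, 0, 0, 0, 0, 0.15, 0.6], [0, 0, 0, 0, 0, 0.1, 0.6], [0, 0, 0, 0, 0, 0.06, 0.6], [0, 0, 0, 0, 0, 0.025, 0.6], [0, 0, 0, 0, 0, 0, 0.6], [0, 0, 0, 0, 0, 0, 0.6], [0, 0, 0, 0, 0, 0, 0], [0, 0, 0, 0, 0, 0, 0], [0, 0, 0, 0, 0, 0, 0], [0, 0, 0, 0, 0, 0, 0], [0, 0, 0, 0, 0, 0, 0], [0, 0, 0, 0, 0, 0, 0], [0, 0, 0, 0, 0, 0, 0], [0, 0, 0, 0, 0, 0, 0]],
  ],
  squeeze=60,
)

```text
clock: 43.13
position: [0.5408, 0.4338, 0.0449]
ee_rot: [1.0, 0.001, 0.001, -0.0]
ft_force: [-0.2, -0.6, 6.4]
grip_width: 0.152
grasp_force: 60.4
```

Call:
send_rows(
  plan=[
    [[0, 0, 0, 0, 0, -0.05, 0], [0, 0, 0, 0, 0, -0.1, 0], [0, 0, 0, 0, 0, -0.15, 0], [0, 0, 0, 0, 0, -0.15, 0], [0, 0, 0, 0, 0, -0.15, 0], [0, 0, 0, 0, 0, -0.15, 0], [0, 0, 0, 0, 0, -0.1, 0], [0, 0, 0, 0, 0, -0.05, 0], [0, 0, 0, 0, 0, 0, 0], [0, 0, 0, 0, 0, 0, 0]],
  ],
)

```text
clock: 43.97
position: [0.54, 0.4332, 0.2228]
ee_rot: [1.0, 0.001, -0.0, 0.0]
ft_force: [0.8, -0.5, -3.6]
grip_width: 0.146
grasp_force: 59.2
```

Call:
send_rows(
  plan=[
    [[0, 0, 0, 0, 0.05, 0, 0], [0, 0, 0, 0, 0.1, 0, 0], [0, 0, 0, -0.01, 0.15, 0, 0], [0, 0, 0, -0.01, 0.18, 0, 0], [0, 0, 0, -0.01, 0.18, 0, 0], [0, 0, 0, -0.01, 0.18, 0, 0], [0, 0, 0, -0.01, 0.18, 0, 0], [0, 0, 0, -0.01, 0.18, 0, 0], [0, 0, 0, -0.01, 0.18, 0, 0], [0, 0, 0, -0.01, 0.18, 0, 0], [0, 0, 0, -0.01, 0.18, 0, 0], [0, 0, 0, -0.01, 0.18, 0, 0], [0, 0, 0, -0.01, 0.18, 0, 0], [0, 0, 0, -0.01, 0.18, 0, 0], [0, 0, 0, -0.01, 0.18, 0, 0], [0, 0, 0, -0.01, 0.18, 0, 0], [0, 0, 0, -0.01, 0.18, 0, 0], [0, 0, 0, -0.01, 0.18, 0, 0], [0, 0, 0, 0, 0.18, 0, 0], [0, 0, 0, 0, 0.18, 0, 0]],
  ],
)

```text
clock: 45.63
position: [0.5075, -0.2407, 0.222]
ee_rot: [1.0, 0.0, -0.001, -0.0]
ft_force: [1.1, -0.3, -2.5]
grip_width: 0.153
grasp_force: 59.1
```

Call:
send_rows(
  plan=[
    [[0, 0, 0, 0, 0.18, 0, 0], [0, 0, 0, 0, 0.15, 0, 0], [0, 0, 0, 0, 0.1, 0, 0], [0, 0, 0, 0, 0.05, 0, 0], [0, 0, 0, 0, 0, 0, 0], [0, 0, 0, 0, 0, 0, 0], [0, 0, 0, 0, 0, 0, 0]],
  ],
)

```text
clock: 46.22
position: [0.51, -0.3324, 0.2234]
ee_rot: [1.0, 0.002, -0.0, -0.001]
ft_force: [1.3, -0.5, -2.9]
grip_width: 0.152
grasp_force: 59.1
```

```bash
python3 -c "
from h import *
o=get_obs();print(np.round(o['position'],4),yaw(),o['ee_rot'])"
```

```text
[ 0.51   -0.3324  0.2234] 0.004056518000581353 [ 9.99997740e-01  2.02817162e-03 -1.38890066e-04 -6.21519553e-04]
```

Call:
send_rows(
  plan=[
    [[0, 0, 0, -0.015, 0.016, 0.05, 0], [0, 0, 0, 0, 0, 0.12, 0], [0, 0, 0, 0, 0, 0.16, 0], [0, 0, 0, 0, 0, 0.16, 0], [0, 0, 0, 0, 0, 0.16, 0], [0, 0, 0, 0, 0, 0.16, 0], [0, 0, 0, 0, 0, 0.13, 0], [0, 0, 0, 0, 0, 0.1, 0], [0, 0, 0, 0, 0, 0.05, 0], [0, 0, 0, 0, 0, 0, 0], [0, 0, 0, 0, 0, 0, 0], [0, 0, 0, 0, 0, 0, 0]],
  ],
)

```text
clock: 47.22
position: [0.5077, -0.338, 0.0074]
ee_rot: [1.0, 0.001, 0.001, 0.001]
ft_force: [-0.5, -0.0, -2.0]
grip_width: 0.149
grasp_force: 59.0
```

Call:
send_rows(
  plan=[
    [[0, 0, 0, -0.003, -0.008, 0, 0], [0, 0, 0, 0, 0, 0.02, 0], [0, 0, 0, 0, 0, 0.02, 0], [0, 0, 0, 0, 0, 0.02, 0], [0, 0, 0, 0, 0, 0.02, 0], [0, 0, 0, 0, 0, 0.02, 0], [0, 0, 0, 0, 0, 0.01, 0], [0, 0, 0, 0, 0, 0.005, 0], [0, 0, 0, 0, 0, 0, 0], [0, 0, 0, 0, 0, 0, 0], [0, 0, 0, 0, 0, 0, 0]],
  ],
)

```text
clock: 48.13
position: [0.506, -0.3362, -0.0152]
ee_rot: [1.0, 0.001, -0.0, 0.0]
ft_force: [-11.5, 6.4, 25.7]
grip_width: 0.148
grasp_force: 63.2
```

Call:
send_rows(
  plan=[
    [[0, 0, 0, 0, 0, -0.005, 0], [0, 0, 0, 0, 0, 0, 0.5], [0, 0, 0, 0, 0, 0, 0.5], [0, 0, 0, 0, 0, 0, 0.5], [0, 0, 0, 0, 0, 0, 0.5], [0, 0, 0, 0, 0, 0, 0.5], [0, 0, 0, 0, 0, 0, 0.5], [0, 0, 0, 0, 0, -0.08, 0.5], [0, 0, 0, 0, 0, -0.15, 0.5], [0, 0, 0, 0, 0, -0.18, 0.5], [0, 0, 0, 0, 0, -0.18, 0.5], [0, 0, 0, 0, 0, -0.18, 0.5], [0, 0, 0, 0, 0, -0.18, 0.5], [0, 0, 0, 0, 0, 0, 0.5], [0, 0, 0, 0, 0, 0, 0.5]],
  ],
)

```text
clock: 49.38
position: [0.5072, -0.3368, 0.1762]
ee_rot: [1.0, 0.001, 0.002, 0.001]
ft_force: [0.0, -0.7, 0.2]
grip_width: 0.501
grasp_force: 0.0
```

```bash
python3 - <<'E'
from h import *
im,_,_=grab("top"); im2,c,T=grab("wrist"); print(get_obs()["position"],project([[.506,-.336,-.01],[.383,-.429,-.042],[.629,-.429,-.042],[.629,-.243,-.042]],c,T).round(0).tolist())
cv2.imwrite("pics/end.png",cv2.resize(np.hstack([im,im2]),(800,300))[:,:,::-1])
E
```

```text
[ 0.50564414 -0.33595688  0.17284402] [[316.0, 219.0], [400.0, 322.0], [417.0, 81.0], [215.0, 81.0]]
```

View pics/end.png

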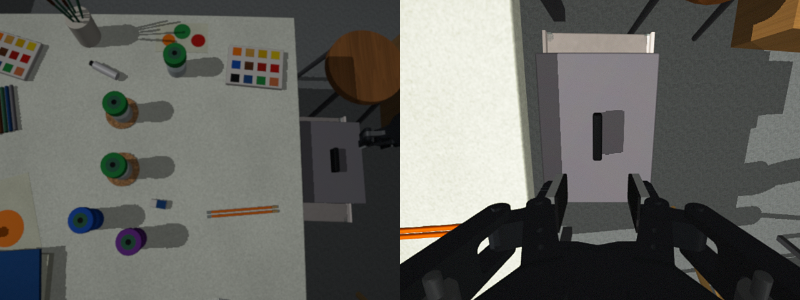

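The final view shows the lid square on the box, no cards left on the table, and pots on both coasters at about (115,105) and (113,165). I'll check the pot centring, then hand in.

```bash
python3 - <<'E'
from h import *
from workcell import job
im,c,T=grab("top"); g=cv2.cvtColor(im,cv2.COLOR_RGB2GRAY); ok=[]
for t in [(.6224,.2842),(.459,.2718)]:
    x,y=project([[*t,.099]],c,T)[0].astype(int)
    r=g[y-12:y+13,x-12:x+13].astype(float); w=np.clip(r.min()+12-r,0,None); ys,xs=np.mgrid[:25,:25]
    p=[x-12+(w*xs).sum()/w.sum(),y-12+(w*ys).sum()/w.sum()]; q=cast([p],c,T,.099)[0,:2]; d=np.hypot(*(q-t)); print(q,d); ok.append(d<.012)
if all(ok): print(job.hand_in())
E
```

```text
[0.62102538 0.28169093] 0.0028609458672165314
[0.45792111 0.27179796] 0.0010788872101166883
the job is handed in; nothing more can be done
None
```

The job is handed in at about 49 s of the 192 s allowed: all three offcuts are in the scrap box, the lid is back on and looks fully home, and both pots stand on the coasters within 3 mm of centre.

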